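# Free the jammed coin tray and shut the cash box

### The job

The coin tray is jammed askew in the open cash box: it rides on a tablet carton and its corners catch under the in-turned rims. Level it inside the box to free its corners, then lift it out, keep it level so that no coins spill, and set it down flat, without dropping it, in the middle of the ribbed counting mat. Then shut the cash box lid fully, with the carton left inside, and leave the other things on the desk where they stand.

Things in the scene. Friction and masses are not known exactly. Their poses are not given: they have to be found in the camera images.
- cash_box: Red steel cash box, open on top, fixed to the desk. Outside 156 (x) x 122 (y) x 96 (z) mm, walls 4 mm, floor 3 mm thick; inside 148 x 114 mm. Origin: centre of its underside, on the desk; z up. The lid is hinged along its long -y side.
- box_mouth (a point): Centre of the cash box's mouth, 96 mm above the desk, axes as the box's. At the two short ends (-x and +x) the rim is turned in by 5.5 mm, as a lip from 92 to 96 mm height, so the mouth is 137 (x) x 114 (y) mm.
- coin_tray: Grey coin tray with coins fixed in it, 130 (x) x 104 (y) x 58 (z) mm, 0.35 to 0.55 kg, heavier towards -x. Origin: centre of its underside; z its own up. It starts tilted about 23 degrees, its -x side down on the floor at the box's -x end, its +x side up on the carton; tilted so it is 142 mm long and cannot pass the mouth. Level, with its underside 27 to 32 mm above the desk, it is clear of carton and rims.
- tray_grip (a point): Where to grasp the tray, 66 mm above the centre of its underside, axes as the tray's: the middle of a grip plate across the tray's middle, 10 mm thick in x, 56 mm wide in y, its top 14 mm above this point. Grasp across the 10 mm, fingers on its -x and +x faces, pointing along the tray's -z; there is room for 50 mm on either side in x and for fingers to reach 22 mm below this point.
- tablet_carton: White tablet carton, 50 (x) x 85 (y) x 22 (z) mm, about 0.05 kg, lying flat on the box floor under the raised side of the tray. Origin: centre of its underside.
- count_mat: Black ribbed rubber counting mat lying fixed on the desk, 150 (x) x 180 (y) mm, 8 mm thick. Origin: centre of its underside; z up.
- cash_lid (a joint): Angle of the cash box's lid, rad: 0 is fully shut, 1.57 upright, up to 2.0 leaning outwards, away from the mouth. The hinge is stiff: the lid stays where it is left and takes 1 to 4 N at its free edge to move. It starts leaning outwards.
- lid_hinge (a point): Middle of the lid's hinge axis (fixed), 63 mm to the box's -y side, 96 mm above the desk. Axes are the box's: the hinge runs along x; the shut lid reaches from here to +y. The lid is 164 mm along the hinge and 127.5 mm from hinge to free edge; shut, its outer face lies 4 mm above the axis, a thin wire handle in its middle 5 mm higher; a 14 mm skirt hangs round its other three edges.
- lid_edge (a point): Middle of the free edge of the lid, 127.5 mm from the hinge axis; it moves with the lid.
- dropper_bottle: Brown dropper bottle, 34 mm across, 102 mm tall, standing loose; a bystander. Origin: centre of its underside.
- stapler: Blue stapler, 132 x 32 x 51 mm, standing loose between the cash box and the printer; a bystander. Origin: centre of its underside; x along its length.
- vial: White injection vial with a red cap, 24 mm across, 56 mm tall, standing loose beyond the cash box; a bystander. Origin: centre of its underside.

How it is judged:
By the outcome, as a careful person would: the job done as asked, in the order asked, and still so for the second after the job is handed in, with the robot touching nothing.
It also fails if it takes over 61 s, if anything falls off the work surface, if the arm or the gripper's body presses on something with over 40 N, if the wrist force passes 120 N, or if a joint passes its speed limit or range.

### The arm

A 6-joint arm with a two-finger parallel gripper is mounted at the origin on the work surface; the furniture and walls round the work are solid. World frame = base frame: x ahead of the robot, y to its left, z up, the work surface at z = 0. Lengths are in mm, angles in degrees, forces in N, time in s.
With the tool pointing down it reaches from about 300 to 850 mm from the base axis. Payload 4.2 kg.
Tool frame: the origin (TCP) lies midway between the tips of the shut fingers; the grasp point (between the pads) lies 19 mm behind it; y points along the fingers, z is the direction in which the jaws open and shut, and the axes are right-handed (so a half turn about y gives the same grasp; the last joint's range is limited). The gripper opens to 91 mm and grips with 3 to 60 N. Pads are 32 mm wide; open, the fingers measure 118 mm over their backs; the gripper's body (76 mm by 178 mm) begins 60 mm behind the grasp point.
Start: joints at [-68.526, 18.312, 89.639, -0, 72.044, -1.146], TCP at [221.164, -530.786, 174.776] pointing down, gripper open.
Joint ranges: [-177.97, 177.97], [-48.28, 115.42], [12.27, 149.76], [-77.06, 257.06], [2.81, 150.46], [-146.56, 146.56]. Speed limits (degrees/s): [147.25, 147.25, 180, 180, 180, 180].

### API

Orientations are given as [roll, pitch, yaw] about the fixed x, y, z axes, in that order (R = Rz(yaw) Ry(pitch) Rx(roll)).
In Python, from workcell import env gives the robot as it stands.
- The arm moves only by the shell command python3 -m handwheel 'ROWS' [FORCE]. ROWS is JSON, a list of rows, each a list of 3 entries, a list of its own where there are three numbers: the opening, from 0 (shut) to 1 (fully open), then the shift along the tool's x, y, z in mm, then the turn, a rotation vector about the tool's x, y, z in degrees. A call has exactly 10 rows; each row shifts and turns the commanded pose from where the row before left it, along the tool's axes as they then stand; what a row does not reach is not made up. A row lasts 1/12 s, in which the tool goes at most 41.7 mm and 7.16 degrees, less where a joint would pass 70% of its speed; a pose out of reach is approached as far as the arm can. A call is refused whole if a number of a shift passes 41.7 or a number of a turn 7.16, either way. A call with a gripper value outside its range is refused whole. The fingers move at their own pace and stop on an object; FORCE is the grip in N (left out, the last holds). Time passes only in rows, so rows that do not move let the fingers close, or fill a call up. It gives the time, the measured TCP pose, the force and the opening at its end, in the units of the state.
- env.state(): the state, without advancing time (a new reading comes with each control period).
- env.grab_frame(name): name is "scene" or "top"; returns the picture (400x640x3 uint8, red, green, blue); there is no depth.
- env.camera_info(name): a dict with "fx", "fy", "cx", "cy" (pixels), "k1" (the pictures are not rectified: a ray, as slopes to the right and down, at radius r is drawn at 1 + k1 r^2 times it, then the intrinsics apply), "camera_from_world" (4x4, takes a point from world to camera coordinates). Camera axes: x right, y down, z forward; pixel columns grow to the right and rows downward; lengths in mm; the calibration is good to about 2 mm. A picture is of the moment at which its call begins. camera_info takes no time and is no camera call.
- env.job_done(): hands the job in, once; it reports no verdict.
Trained networks look in the newest picture that a camera, given by its name, has taken for a name from the list of things; names that differ only in an ending like _2 or _b are one class to them, and where a whole thing is asked for, a point or a joint stands for the part that bears it (a point fixed in the world has none). Each returns a list of dicts, best first, with "p" (0 to 1); they miss things now and then, are a little off and sometimes report something else, mostly with a low value. They report only what shows in the picture. A call takes as long as a camera call.
- env.masks_of(camera, label): "region" (400x640 bool, what is visible of it) and "location" ([column, row] in pixels, amid what is visible of it).
The state is a dict: "time_s": time; "qpos": joint angles; "qvel": joint speeds; "effort": joint torques, N m; "ee_pos": TCP position; "ee_rot": TCP orientation; "force": force on the tool from outside, world axes, zero at the start; "torque": the same for the moment, N m; "gripper_width": finger opening in mm.
Only numpy, scipy, OpenCV 4.12 (cv2) and the standard library are available. Lean on these libraries where they do the work, as an engineer would, in place of code of your own. Each camera call takes 0.05 s, during which the arm holds its last target.

## Working session

There is one attempt and no reset: what is moved stays moved. The work goes in short steps, Python scripts to look and compute and a shell command to move; the robot and the scene stay as the last step left them, time stands still between calls to the robot, and variables do not carry over. Pictures are saved under pics/ and viewed, and the job is handed in when it is done.

```bash
ls; mkdir -p pics; python3 - <<'E'
from workcell import env
import cv2,json
print(env.state())
for n in ("scene","top"):
    im=env.grab_frame(n); cv2.imwrite(f"pics/{n}0.png",im[:,:,::-1])
    print(n,env.camera_info(n))
E
```

```text
pics
{'time_s': 0.0, 'qpos': array([-6.85245159e+01,  1.83516532e+01,  8.97072779e+01, -7.07316459e-05,
        7.20442899e+01, -1.14715049e+00]), 'qvel': array([ 0.04202776, -0.05840855, -0.00510039,  0.0864613 ,  0.00239873,
       -0.04440096]), 'effort': array([-1.75598416e-04, -4.12453616e+01, -2.31975782e+01,  7.26778270e-02,
        4.56120784e-02, -1.26299196e-04]), 'ee_pos': array([ 220.95339405, -530.21675955,  173.91432688]), 'ee_rot': array([-9.01032016e+01,  1.99927057e-03, -1.57377345e+02]), 'force': array([ 0.03413612, -0.32596697, -0.5261649 ]), 'torque': array([ 0.00313378, -0.01124263,  0.0312809 ]), 'gripper_width': 91.15107066455668}
scene {'fx': 500.3024112855842, 'fy': 500.3024112855842, 'cx': 314.2151571118998, 'cy': 190.3145696282431, 'k1': -0.10264621886348645, 'camera_from_world': array([[-4.75360670e-01, -8.79539450e-01,  2.10378152e-02,
         3.28524475e+02],
       [-5.32345011e-01,  2.68511467e-01, -8.02814039e-01,
         3.55953203e+02],
       [ 7.00457724e-01, -3.92825596e-01, -5.95858229e-01,
         6.79329885e+02],
       [ 0.00000000e+00,  0.00000000e+00,  0.00000000e+00,
         1.00000000e+00]])}
top {'fx': 453.3528405068185, 'fy': 453.3528405068185, 'cx': 319.38290232045875, 'cy': 207.31092910441225, 'k1': -0.1151541643593161, 'camera_from_world': array([[ 4.45513155e-04, -9.99964398e-01,  8.42644423e-03,
         7.77260418e+01],
       [-9.93105136e-01, -1.43022628e-03, -1.17218358e-01,
         5.64081459e+02],
       [ 1.17226237e-01, -8.31612272e-03, -9.93070416e-01,
         1.13051090e+03],
       [ 0.00000000e+00,  0.00000000e+00,  0.00000000e+00,
         1.00000000e+00]])}
```

View pics/scene0.png

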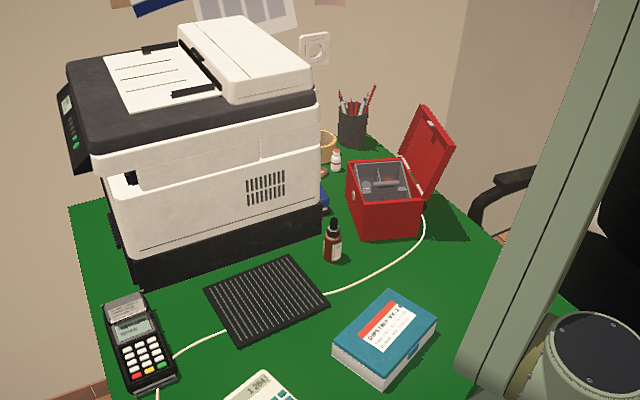

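View pics/top0.png

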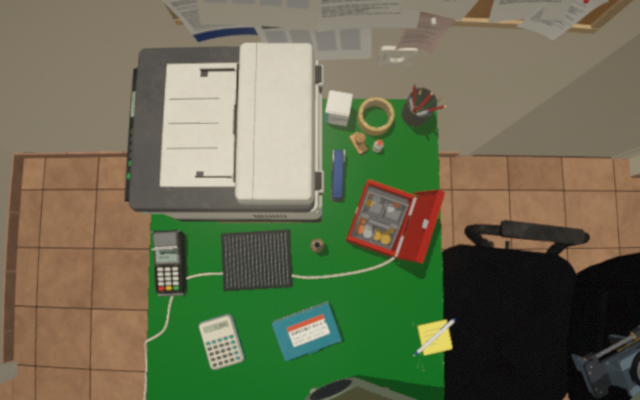

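```bash
cat > h.py <<'E'
from workcell import env
import numpy as np, cv2
from scipy.spatial.transform import Rotation as Ro
def proj(n,P):
    c=env.camera_info(n);T=c["camera_from_world"];P=np.atleast_2d(P)
    q=P@T[:3,:3].T+T[:3,3];s=q[:,:2]/q[:,2:];r2=(s**2).sum(1,keepdims=True)
    s=s*(1+c["k1"]*r2);return s*[c["fx"],c["fy"]]+[c["cx"],c["cy"]]
def unproj(n,uv,z):
    c=env.camera_info(n);T=c["camera_from_world"];uv=np.atleast_2d(uv).astype(float)
    d=(uv-[c["cx"],c["cy"]])/[c["fx"],c["fy"]];s=d.copy()
    for _ in range(20): s=d/(1+c["k1"]*(s**2).sum(1,keepdims=True))
    r=np.c_[s,np.ones(len(s))]@T[:3,:3];o=-T[:3,:3].T@T[:3,3]
    return o+r*((z-o[2])/r[:,2:])
def crop(n,f,x0,y0,w,h,k,draw=(),tag=None):
    im=env.grab_frame(n)[:,:,::-1][y0:y0+h,x0:x0+w]
    im=cv2.resize(im,None,fx=k,fy=k,interpolation=cv2.INTER_CUBIC)
    for P,col in draw:
        q=((proj(n,P)-[x0,y0]+.5)*k).astype(np.int32)
        cv2.polylines(im,[q],False,col,1,cv2.LINE_AA)
    cv2.imwrite("pics/"+f,im)
E
python3 - <<'E'
from h import *
crop("scene","s1.png",310,90,160,160,5) if 0 else crop("scene","s1.png",320,90,150,160,3.7)
crop("top","t1.png",300,130,150,160,3.7)
for n in("scene","top"):
  for l in ["cash_box","coin_tray","tray_grip","tablet_carton","count_mat","cash_lid","lid_edge","dropper_bottle","stapler","vial"]:
    for d in env.masks_of(n,l)[:2]:
        r=d["region"];ys,xs=np.where(r);print(n,l,round(d["p"],2),np.round(d["location"],1),r.sum(),(xs.min(),xs.max(),ys.min(),ys.max()) if len(xs) else 0)
        if d["p"]>.5: cv2.imwrite(f"pics/m_{n}_{l}.png",r.astype(np.uint8)*255)
E
```

```text
scene cash_box 0.84 [410.6 182.1] 6458 (np.int64(345), np.int64(454), np.int64(104), np.int64(240))
scene coin_tray 0.6 [381.9 177.5] 1847 (np.int64(353), np.int64(410), np.int64(161), np.int64(201))
scene tray_grip 0.74 [380.7 179.4] 1766 (np.int64(354), np.int64(409), np.int64(161), np.int64(200))
scene tray_grip 0.58 [336.4 158.4] 164 (np.int64(332), np.int64(340), np.int64(149), np.int64(170))
scene count_mat 0.82 [262.8 297.9] 6861 (np.int64(203), np.int64(330), np.int64(254), np.int64(349))
scene cash_lid 0.73 [426.4 147.5] 3149 (np.int64(398), np.int64(455), np.int64(103), np.int64(199))
scene lid_edge 0.96 [427.  150.4] 3022 (np.int64(397), np.int64(455), np.int64(105), np.int64(199))
scene lid_edge 0.75 [265.9 298.5] 6827 (np.int64(203), np.int64(330), np.int64(254), np.int64(349))
scene dropper_bottle 0.68 [335.7 243.6] 651 (np.int64(323), np.int64(341), np.int64(218), np.int64(263))
scene stapler 0.53 [326.6 198.1] 199 (np.int64(320), np.int64(330), np.int64(186), np.int64(215))
scene vial 0.72 [335.3 160.8] 194 (np.int64(331), np.int64(340), np.int64(149), np.int64(171))

[... 180 characters left out ...]
, np.int64(249))
top tray_grip 0.16 [337.  174.5] 612 (np.int64(330), np.int64(344), np.int64(150), np.int64(201))
top count_mat 0.73 [255.2 259. ] 3959 (np.int64(221), np.int64(292), np.int64(230), np.int64(290))
top cash_lid 0.74 [417.7 226.8] 2061 (np.int64(393), np.int64(445), np.int64(189), np.int64(263))
top lid_edge 0.86 [421.8 226.7] 1919 (np.int64(396), np.int64(444), np.int64(190), np.int64(261))
top dropper_bottle 0.56 [320.  246.5] 148 (np.int64(311), np.int64(323), np.int64(239), np.int64(252))
top stapler 0.89 [339.8 177.6] 636 (np.int64(330), np.int64(345), np.int64(149), np.int64(201))
top vial 0.51 [377.9 145.8] 93 (np.int64(373), np.int64(382), np.int64(140), np.int64(151))
```

View pics/s1.png

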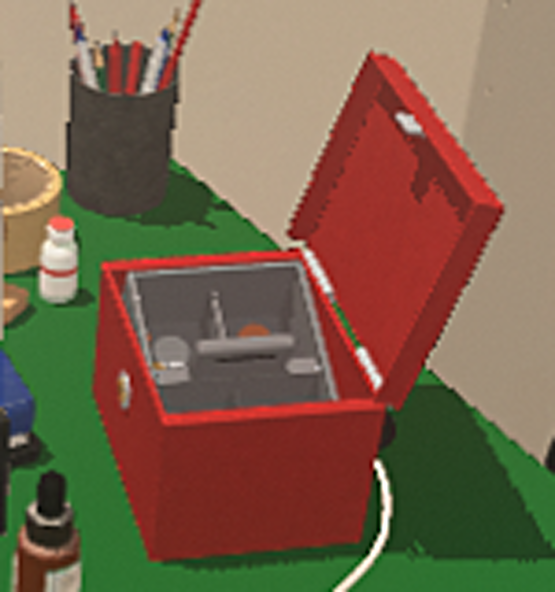

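View pics/t1.png

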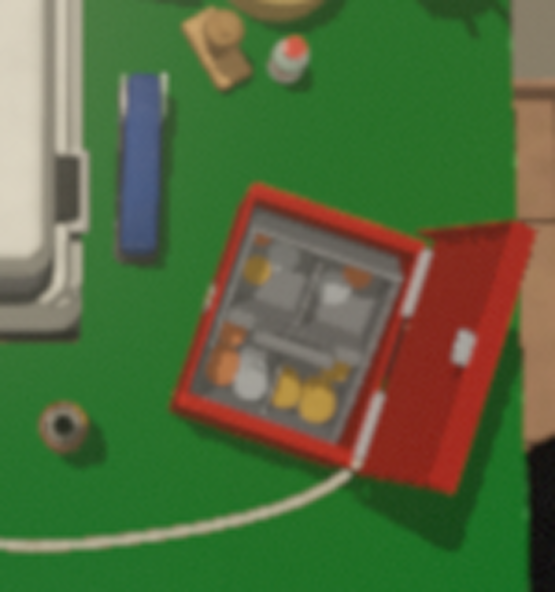

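```bash
python3 - <<'E'
from h import *
from scipy.optimize import least_squares
T=np.array([(255,187),(175,405),(355,468),(425,243)])/3.7+[300,130]-.5
Tp=np.array([(78,61,96),(-78,61,96),(-78,-61,96),(78,-61,96)],float)
S=np.array([(103,265),(163,416),(383,405),(152,558),(362,543)])/3.7+[320,90]-.5
Sp=np.array([(78,61,96),(-78,61,96),(-78,-61,96),(-78,61,0),(-78,-61,0)],float)
def W(p,P):return Ro.from_euler('z',p[2],degrees=True).apply(P)+[p[0],p[1],0]
def f(p,w=(1,1)):return np.r_[w[0]*(proj("top",W(p,Tp))-T).ravel(),w[1]*(proj("scene",W(p,Sp))-S).ravel()]
for w in((1,1),(1,0),(0,1)):
    r=least_squares(f,[560,-230,-20],args=(w,));print(np.round(r.x,1),np.round(r.fun,1))
# mat
for n in("top","scene"):
    m=cv2.imread(f"pics/m_{n}_count_mat.png",0);c=max(cv2.findContours(m,0,2)[0],key=cv2.contourArea)
    P=unproj(n,c[:,0],8)[:,:2].astype(np.float32);print(n,cv2.minAreaRect(P))
for l,z in(("dropper_bottle",102),("vial",56),("stapler",51)):
    m=cv2.imread(f"pics/m_top_{l}.png",0);ys,xs=np.where(m>0);print(l,unproj("top",[[xs.mean(),ys.mean()]],z*.8).round())
E
```

```text
[532.7 -73.3 -19.4] [ 0.1 -1.   1.   0.2  0.1 -0.1  1.1  0.3 -0.9 -1.4 -0.3  2.2  1.   0.1
 -1.1  1.1 -0.4 -0.3]
[532.4 -71.8 -19.2] [-0.6 -0.9  0.5  0.4 -0.4  0.   0.5  0.4 -0.  -0.  -0.   0.   0.   0.
 -0.   0.  -0.  -0. ]
[533.4 -75.2 -20. ] [ 0.  -0.   0.  -0.   0.  -0.   0.   0.  -0.  -1.9 -0.1  1.6  1.3 -0.1
 -1.   0.4 -0.2 -0.6]
top ((430.5179443359375, 241.83676147460938), (149.67872619628906, 179.6106414794922), 3.7940568923950195)
scene ((426.74957275390625, 241.69699096679688), (156.48394775390625, 183.03045654296875), 3.430551767349243)
dropper_bottle [[465.  85.  82.]]
vial [[724. -73.  45.]]
stapler [[646.  32.  41.]]
```

```bash
cat >> h.py <<'E'
BOX=np.array([532.7,-73.3]);BY=-19.5
def B(P,box=None,yaw=None):
    b=BOX if box is None else box; y=BY if yaw is None else yaw
    return Ro.from_euler('z',y,degrees=True).apply(np.atleast_2d(P).astype(float))+[b[0],b[1],0]
def rect(x,y,z,cx=0,cy=0):return np.array([(cx+x,cy+y,z),(cx-x,cy+y,z),(cx-x,cy-y,z),(cx+x,cy-y,z),(cx+x,cy+y,z)],float)
def traypts(P,x,z,t,y=0):
    return Ro.from_euler('y',-t,degrees=True).apply(P)+[x,y,z]
def lid(a,r=127.5):
    c,s=np.cos(a),np.sin(a)
    f=lambda x,rr,n:(x,-63+rr*c-n*s,96+rr*s+n*c)
    return np.array([f(82,0,4),f(82,r,4),f(-82,r,4),f(-82,0,4),f(82,0,4)]),np.array([f(82,0,-10),f(82,r,-10),f(-82,r,-10),f(-82,0,-10)])
E
cat > ov.py <<'E'
from h import *
import sys
a=float(sys.argv[1]);tx=float(sys.argv[2]);tz=float(sys.argv[3]);t=float(sys.argv[4]);tag=sys.argv[5]
G=(0,255,255);C=(255,255,0);M=(255,0,255)
d=[(B(rect(78,61,96)),G),(B(rect(78,61,0)),G),(B(rect(68.5,57,96)),C)]
d+=[(B(l),M) for l in lid(a)]
d+=[(B(traypts(rect(65,52,58),tx,tz,t)),(255,255,255)),(B(traypts(rect(5,28,80),tx,tz,t)),(255,255,255))]
crop("scene",f"so{tag}.png",340,95,125,150,4,d);crop("top",f"to{tag}.png",340,170,110,100,5.5,d)
E
python3 ov.py 1.95 8.5 28.4 23 a
python3 - <<'E'
from h import *
print(unproj("scene",[[135,290],[320,235]],0).round(),unproj("top",[[150,213],[322,218]],0).round())
R=Ro.from_euler('xyz',env.state()["ee_rot"],degrees=True).as_matrix();print(R.round(2))
E
```

```text
[[553. 445.   0.]
 [533.  72.   0.]] [[552. 530.   0.]
 [540.  71.   0.]]
[[-0.92  0.    0.38]
 [-0.38 -0.   -0.92]
 [ 0.   -1.    0.  ]]
```

View pics/soa.png

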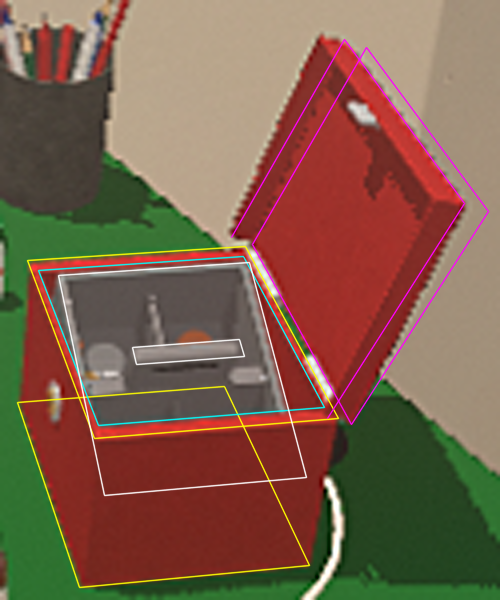

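View pics/toa.png

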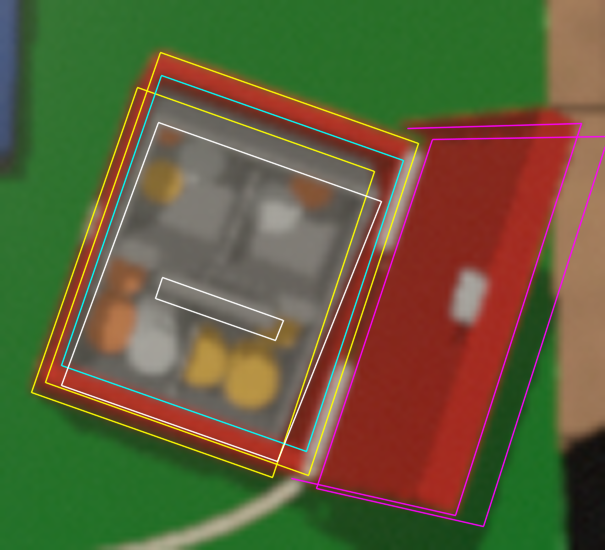

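```bash
cat >> h.py <<'E'
import json
def Rz(a):return Ro.from_euler('z',a,degrees=True)
def toolR(yaw,tilt=0):  # tray axes -> tool: z=tray x, y=-tray z
    t=(Rz(yaw)*Ro.from_euler('y',-tilt,degrees=True)).as_matrix()
    y=-t[:,2];z=t[:,0];return Ro.from_matrix(np.c_[np.cross(y,z),y,z])
def cur():
    s=env.state();return np.array(s["ee_pos"]),Ro.from_euler('xyz',s["ee_rot"],degrees=True)
def plan(segs,p=None,R=None,q=1.0,qa=0.5):
    """segs: (target p, target R, nrows, opening, pivotfn|None)"""
    if p is None:p,R=cur()
    out=[]
    for tp,tR,n,o,*piv in segs:
        tp=np.array(tp,float);p0,R0=p.copy(),R;w=(R0.inv()*tR).as_rotvec()
        L=np.array(piv[0]) if piv else None
        for i in range(1,n+1):
            f=i/n;Ri=R0*Ro.from_rotvec(w*f)
            if L is None: pi=p0+(tp-p0)*f
            else:
                a=p0+R0.apply(L);b=tp+tR.apply(L);pi=a+(b-a)*f-Ri.apply(L)
            sh=np.round(R.inv().apply(pi-p)/q)*q
            tu=np.round((R.inv()*Ri).as_rotvec(degrees=True)/qa)*qa
            if abs(sh).max()>41 or abs(tu).max()>7.1: print("BIG",sh,tu)
            p=p+R.apply(sh);R=R*Ro.from_rotvec(tu,degrees=True)
            out.append([o,[float(v)+0 for v in sh],[float(v)+0 for v in tu]])
    print(len(out),"end",p.round(1),"err",(p-tp).round(1),((R.inv()*tR).as_rotvec(degrees=True)).round(2))
    for k in range(0,len(out),10):print(json.dumps(out[k:k+10],separators=(',',':')).replace('.0',''))
    return p,R
def trayp(tx,tz,t,h,ty=0): return B(traypts(np.array([[0,0,h]]),tx,tz,t,ty))[0]
E
cat > go1.py <<'E'
from h import *
G=toolR(BY,23)
pre=trayp(8.5,28.4,23,47+2+120)
print(pre)
p,R=cur()
a=p+[60,90,140]
p1,R1=plan([(a,R*Ro.from_rotvec((R.inv()*G).as_rotvec()*.3),6,.55),(pre+[0,0,100],G,14,.55)])
E
python3 go1.py; python3 ov.py 1.8 8.5 28.4 23 b
python3 - <<'E'
from h import *
print(unproj("top",[[240,203],[310,203]],350).round(),unproj("top",[[150,213],[322,218]],150).round())
E
```

```text
[478.46647854 -54.0949028  183.96532023]
20 end [478.2 -54.3 284.2] err [-0.3 -0.3  0.2] [ 0.06 -0.25  0.12]
[[0.55,[-15,-23,-10],[1,-2.5,0.5]],[0.55,[-16,-24,-9],[1,-2,0.5]],[0.55,[-16,-23,-8],[1,-2.5,0.5]],[0.55,[-16,-23,-7],[1.5,-2.5,0.5]],[0.55,[-17,-24,-5],[1,-2.5,0.5]],[0.55,[-18,-23,-5],[1,-2,0.5]],[0.55,[-28,2,-14],[1,-2.5,0.5]],[0.55,[-28,1,-13],[1,-2,0.5]],[0.55,[-29,2,-11],[1,-2.5,0.5]],[0.55,[-29,2,-11],[1.5,-2.5,0.5]]]
[[0.55,[-29,1,-9],[1,-2.5,0.5]],[0.55,[-30,2,-8],[1,-2.5,0.5]],[0.55,[-31,2,-7],[1,-2,0.5]],[0.55,[-30,2,-6],[1,-2.5,0.5]],[0.55,[-31,2,-4],[1,-2.5,0.5]],[0.55,[-31,3,-3],[1,-2.5,0]],[0.55,[-31,2,-2],[1.5,-2,0.5]],[0.55,[-31,3,-1],[1,-2.5,0.5]],[0.55,[-30,3,0],[1,-2.5,0.5]],[0.55,[-31,3,2],[1,-2,0.5]]]
[[534. 229. 350.]
 [535.  98. 350.]] [[536. 475. 150.]
 [525.  73. 150.]]
```

View pics/sob.png

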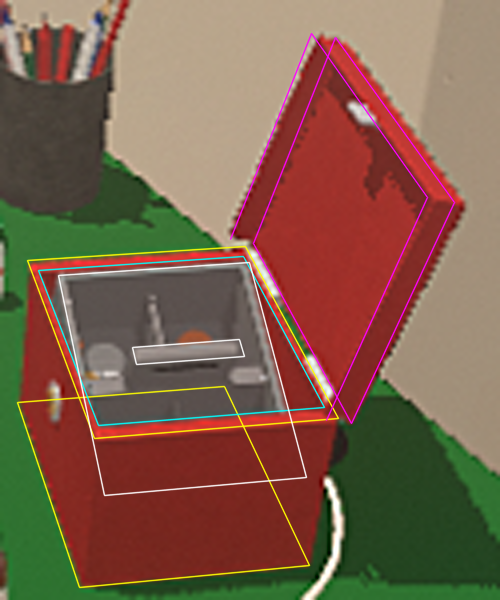

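View pics/tob.png

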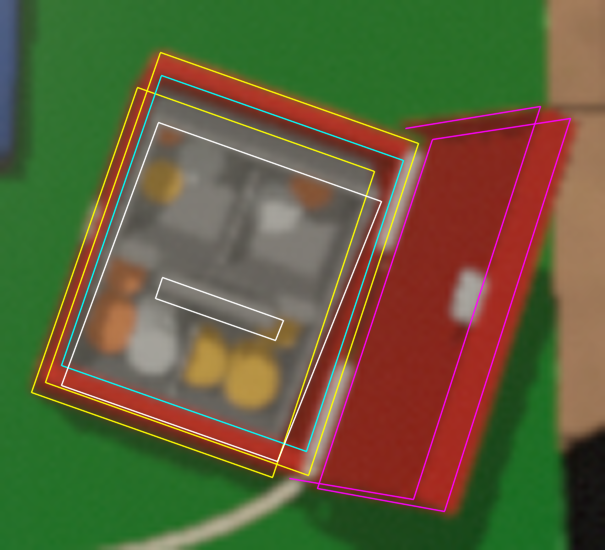

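```bash
python3 -m handwheel '[[0.55,[-15,-23,-10],[1,-2.5,0.5]],[0.55,[-16,-24,-9],[1,-2,0.5]],[0.55,[-16,-23,-8],[1,-2.5,0.5]],[0.55,[-16,-23,-7],[1.5,-2.5,0.5]],[0.55,[-17,-24,-5],[1,-2.5,0.5]],[0.55,[-18,-23,-5],[1,-2,0.5]],[0.55,[-28,2,-14],[1,-2.5,0.5]],[0.55,[-28,1,-13],[1,-2,0.5]],[0.55,[-29,2,-11],[1,-2.5,0.5]],[0.55,[-29,2,-11],[1.5,-2.5,0.5]]]'
python3 -m handwheel '[[0.55,[-29,1,-9],[1,-2.5,0.5]],[0.55,[-30,2,-8],[1,-2.5,0.5]],[0.55,[-31,2,-7],[1,-2,0.5]],[0.55,[-30,2,-6],[1,-2.5,0.5]],[0.55,[-31,2,-4],[1,-2.5,0.5]],[0.55,[-31,3,-3],[1,-2.5,0]],[0.55,[-31,2,-2],[1.5,-2,0.5]],[0.55,[-31,3,-1],[1,-2.5,0.5]],[0.55,[-30,3,0],[1,-2.5,0.5]],[0.55,[-31,3,2],[1,-2,0.5]]]'
cat > go2.py <<'E'
from h import *
G=toolR(BY,23)
plan([(trayp(8.5,28.4,23,49+75),G,10,.55)])
E
python3 go2.py
```

```text
time_s: 2.23
ee_pos: [338.2, -329.0, 305.7]
ee_rot: [-78.2, 2.7, -133.4]
force: [0.1, 0.0, -0.1]
gripper_width: 49.9
time_s: 3.07
ee_pos: [478.3, -52.8, 284.3]
ee_rot: [-67.0, -0.0, -109.6]
force: [-1.3, -0.5, -0.9]
gripper_width: 50.2
10 end [494.9 -59.9 142. ] err [-0.1  0.1 -0.5] [-0.02 -0.13  0.09]
[[0.55,[0,14,-4],[0,0,0]],[0.55,[0,14,-4],[0,0,0]],[0.55,[0,13,-4],[0,0,0]],[0.55,[0,14,-3],[0,0,0]],[0.55,[1,14,-4],[0,0,0]],[0.55,[0,14,-4],[0,0,0]],[0.55,[0,13,-4],[0,0,0]],[0.55,[0,14,-4],[0,0,0]],[0.55,[0,14,-4],[0,0,0]],[0.55,[0,14,-4],[0,0,0]]]
```

```bash
python3 -m handwheel '[[0.55,[0,14,-4],[0,0,0]],[0.55,[0,14,-4],[0,0,0]],[0.55,[0,13,-4],[0,0,0]],[0.55,[0,14,-3],[0,0,0]],[0.55,[1,14,-4],[0,0,0]],[0.55,[0,14,-4],[0,0,0]],[0.55,[0,13,-4],[0,0,0]],[0.55,[0,14,-4],[0,0,0]],[0.55,[0,14,-4],[0,0,0]],[0.55,[0,14,-4],[0,0,0]]]'
sed -i 's/49+75/49/' go2.py; python3 go2.py; python3 ov.py 1.84 8.5 28.4 23 c
```

```text
time_s: 3.9
ee_pos: [494.7, -61.4, 141.4]
ee_rot: [-67.0, -0.0, -109.8]
force: [-0.1, -0.5, 0.6]
gripper_width: 49.9
10 end [522.5 -69.3  73.2] err [-0.2  0.4 -0.3] [0.04 0.25 0.12]
[[0.55,[0,7,0],[0,0,0]],[0.55,[0,8,0],[0,0,0]],[0.55,[-1,7,0],[0,0,0]],[0.55,[0,8,0],[0,0,0]],[0.55,[0,7,0],[0,0,0]],[0.55,[0,7,0],[0,0,0]],[0.55,[0,8,0],[0,0,0]],[0.55,[0,7,0],[0,0,0]],[0.55,[-1,7,0],[0,0,0]],[0.55,[0,8,0],[0,-0.5,0]]]
```

View pics/soc.png

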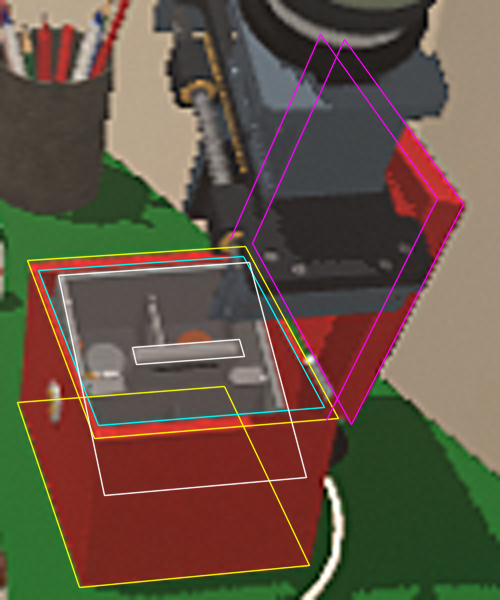

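View pics/toc.png

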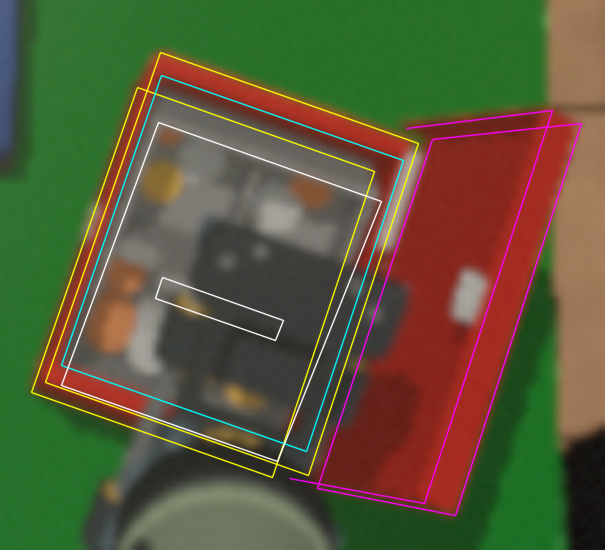

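```bash
python3 - <<'E'
from h import *
p,R=cur()
P=np.array([p,p+R.apply([0,0,25]),p+R.apply([0,0,-25]),p+R.apply([0,-79,0])])
crop("scene","s3.png",340,55,140,150,4,[(P[[3,0,1,2]],(0,255,0))])
crop("top","t3.png",330,170,120,120,5,[(P[[3,0,1,2]],(0,255,0))])
E
```

```text
(no output)
```

View pics/s3.png

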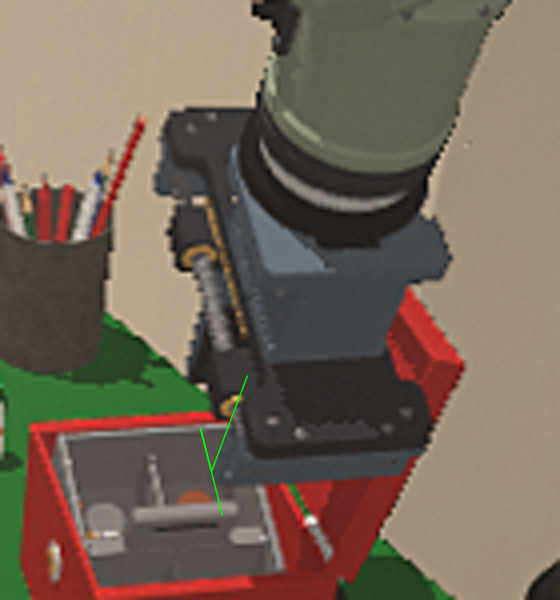

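View pics/t3.png

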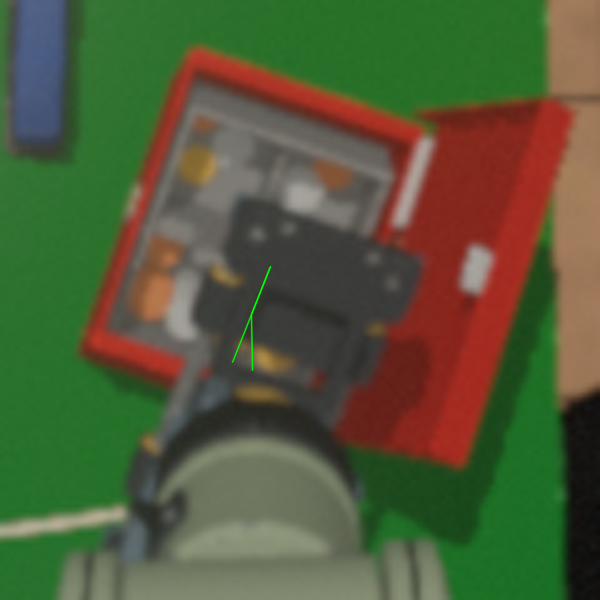

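```bash
python3 - <<'E'
from h import *
p,R=cur()
f=lambda x,y,z:p+R.apply([x,y,z])
d=[]
for s in(1,-1):
    a,b=(25*s,38.5*s)
    for z in(a,b):d.append((np.array([f(16,0,z),f(-16,0,z),f(-16,-79,z),f(16,-79,z),f(16,0,z)]),(0,255,0)))
crop("scene","s4.png",350,20,130,140,4.2,d)
crop("scene","s4b.png",350,20,130,140,4.2)
crop("top","t4b.png",345,180,90,90,6.5,d)
im=cv2.imread("pics/top0.png")[300:400,540:640];cv2.imwrite("pics/t0g.png",cv2.resize(im,None,fx=5,fy=5,interpolation=cv2.INTER_CUBIC))
E
```

```text
(no output)
```

View pics/s4.png

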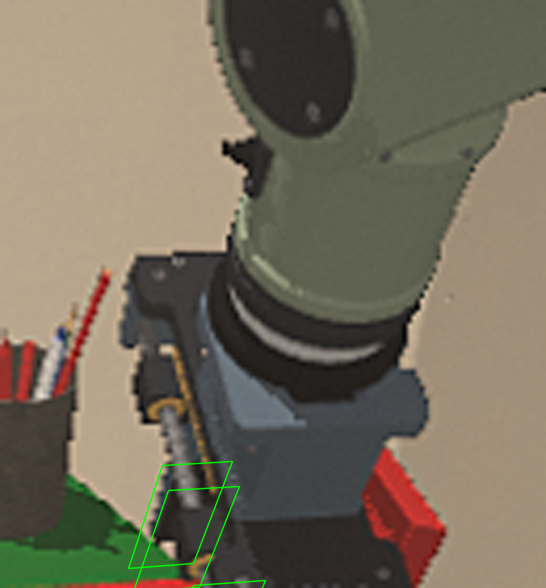

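View pics/t4b.png

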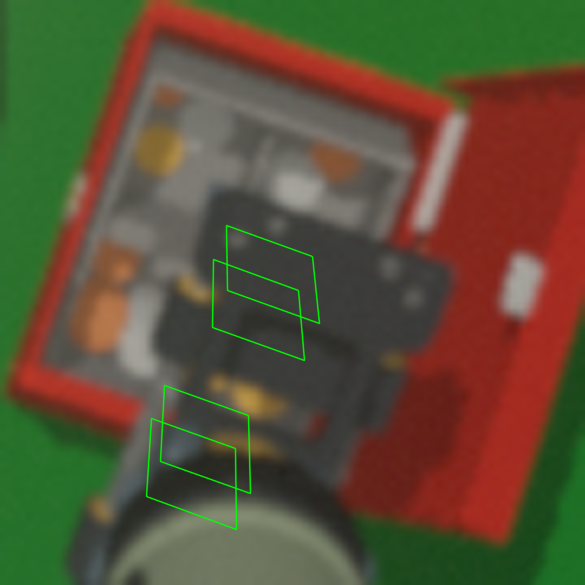

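View pics/t0g.png

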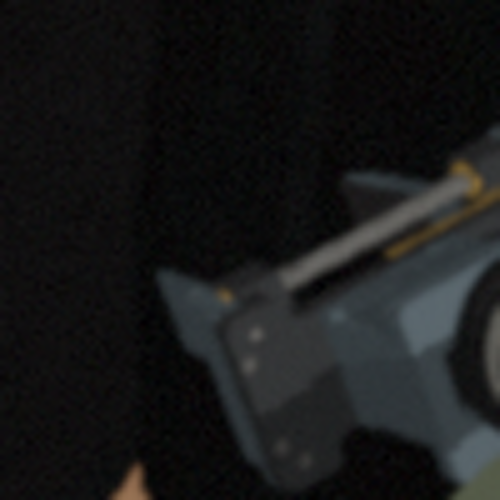

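```bash
python3 - <<'E'
from h import *
p,R=cur()
f=lambda x,y,z:p+R.apply([x,y,z])
d=[]
for s in(1,-1):
    a,b=(25*s,38.5*s)
    for z in(a,b):d.append((np.array([f(16,0,z),f(-16,0,z),f(-16,-79,z),f(16,-79,z),f(16,0,z)]),(0,255,0)))
for y in(-79,-130):d.append((np.array([f(38,y,89),f(-38,y,89),f(-38,y,-89),f(38,y,-89),f(38,y,89)]),(0,255,255)))
d.append((np.array([f(0,0,0),f(0,-300,0)]),(255,0,255)))
crop("scene","s5.png",310,0,200,200,3,d)
crop("top","t5.png",310,160,160,160,3.7,d)
s=env.state();print(s["qpos"].round(1),s["ee_pos"].round(1))
E
```

```text
[ -3.7   1.7 120.5 -10.6  36.   23.4] [495.2 -61.4 142.9]
```

View pics/s5.png

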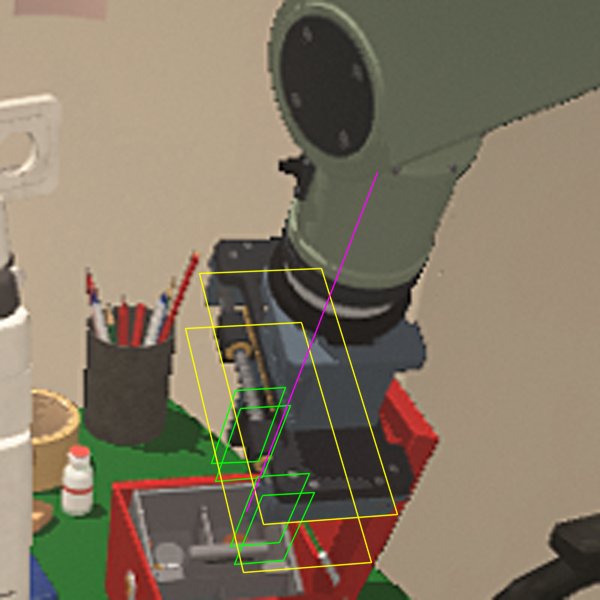

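View pics/t5.png

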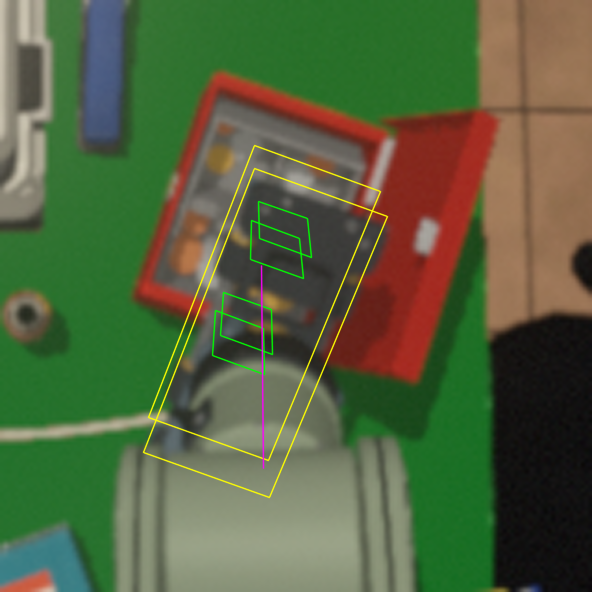

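```bash
python3 - <<'E'
from h import *
p=np.array([221.2,-530.8,174.8]);R=Ro.from_euler('xyz',[-90.1,0,-157.4],degrees=True)
f=lambda x,y,z:p+R.apply([x,y,z])
d=[]
for s in(1,-1):
    a,b=(45.5*s,59*s)
    for z in(a,b):d.append((np.array([f(16,0,z),f(-16,0,z),f(-16,-79,z),f(16,-79,z),f(16,0,z)]),(0,255,0)))
for y in(-79,-130):d.append((np.array([f(38,y,89),f(-38,y,89),f(-38,y,-89),f(38,y,-89),f(38,y,89)]),(0,255,255)))
im=cv2.resize(cv2.imread("pics/top0.png")[300:400,520:640],None,fx=5,fy=5,interpolation=cv2.INTER_CUBIC)
im=np.clip(im.astype(float)*1.8,0,255).astype(np.uint8)
for P,c in d:cv2.polylines(im,[((proj("top",P)-[520,300]+.5)*5).astype(np.int32)],False,c,1)
cv2.imwrite("pics/t6.png",im)
E
```

```text
(no output)
```

View pics/t6.png

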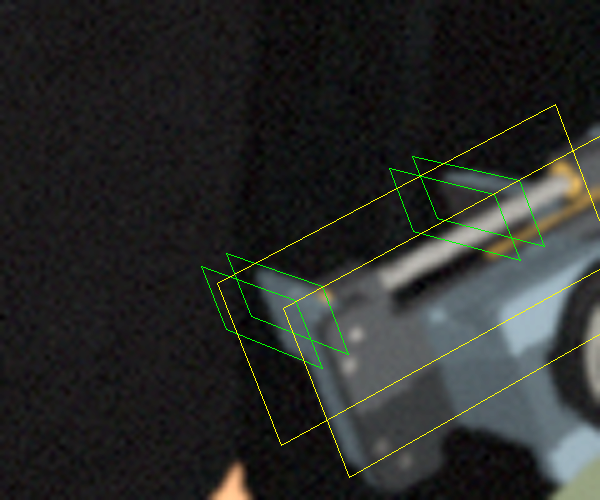

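```bash
python3 -m handwheel '[[0.55,[0,8,0],[0,0,0]],[0.55,[0,8,0],[0,0,0]],[0.55,[0,8,0],[0,0,0]],[0.55,[-1,8,0],[0,0,0]],[0.55,[0,8,0],[0,0,0]],[0.55,[0,0,0],[0,0,0]],[0.55,[0,0,0],[0,0,0]],[0.55,[0,0,0],[0,0,0]],[0.55,[0,0,0],[0,0,0]],[0.55,[0,0,0],[0,0,0]]]'
cat > gv.py <<'E'
from h import *
import sys
t=sys.argv[1]
s=env.state();p,R=cur();w=s["gripper_width"]/2
f=lambda x,y,z:p+R.apply([x,y,z])
d=[]
for q in(1,-1):
    for z in(w*q,(w+13.5)*q):d.append((np.array([f(16,0,z),f(-16,0,z),f(-16,-79,z),f(16,-79,z),f(16,0,z)]),(0,255,0)))
crop("scene",f"s{t}.png",345,80,130,140,4.2,d)
crop("scene",f"s{t}n.png",345,80,130,140,4.2)
crop("top",f"t{t}.png",340,170,110,110,5,d)
print(s["ee_pos"].round(1),s["force"].round(1),s["gripper_width"])
E
python3 gv.py 7
```

```text
time_s: 5.18
ee_pos: [509.9, -65.8, 105.5]
ee_rot: [-67.0, -0.0, -109.8]
force: [-0.8, 0.3, 0.0]
gripper_width: 50.2
[509.9 -65.8 105.5] [-0.8  0.3  0. ] 50.22107095303883
```

View pics/s7.png

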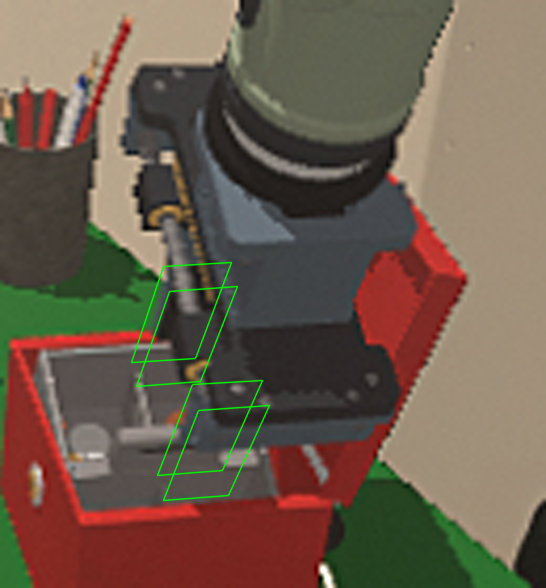

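View pics/s7n.png

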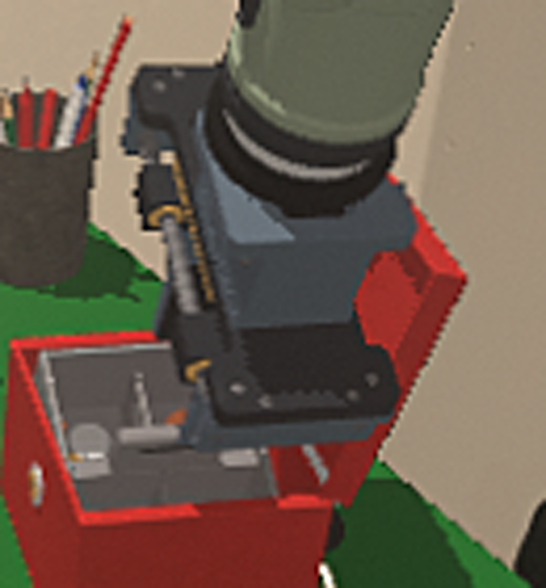

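View pics/t7.png

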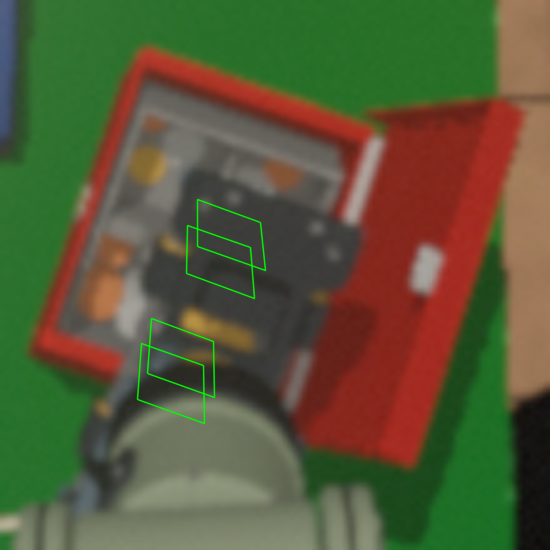

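```bash
python3 -m handwheel '[[0.55,[0,-15,0],[0,0,0]],[0.0,[0,-15,0],[0,0,0]],[0,[0,0,0],[0,0,0]],[0,[0,0,0],[0,0,0]],[0,[0,0,0],[0,0,0]],[0,[0,0,0],[0,0,0]],[0,[0,0,0],[0,0,0]],[0,[0,0,0],[0,0,0]],[0,[0,0,0],[0,0,0]],[0,[0,0,0],[0,0,0]]]' 20
python3 gv.py 8
```

```text
time_s: 6.17
ee_pos: [498.6, -61.8, 132.3]
ee_rot: [-67.1, -0.0, -109.8]
force: [0.6, -0.3, -0.4]
gripper_width: 0.0
[498.6 -61.8 132.3] [ 0.6 -0.3 -0.4] 0.04144071342197336
```

View pics/s8.png

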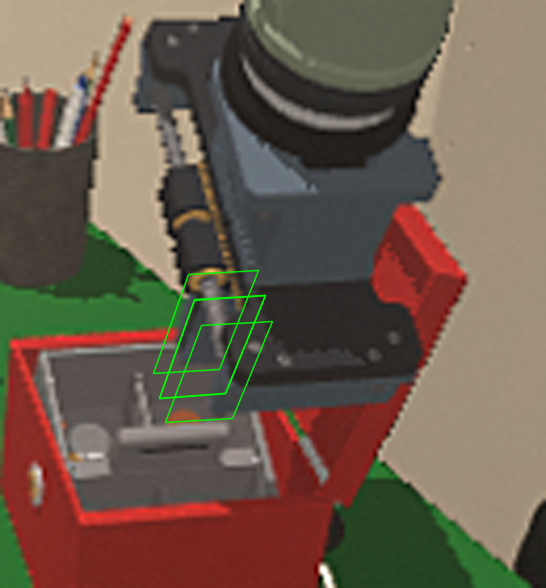

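View pics/t8.png

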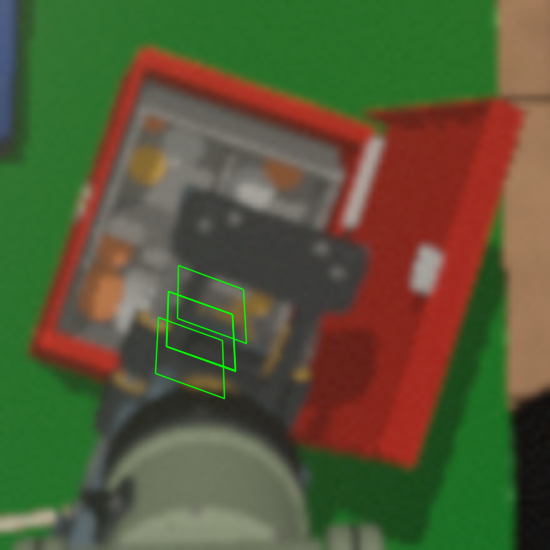

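```bash
python3 - <<'E'
from h import *
p,R=cur()
f=lambda x,y,z:p+R.apply([x,y,z])
crop("scene","s9.png",370,120,60,75,8)
print((proj("scene",[f(16,0,-13),f(-16,0,-13),f(-16,0,13),f(16,0,13),f(0,0,0),f(0,-20,0),f(0,-40,0)])-[370,120])*8)
E
```

```text
[[237.33734819 469.56610474]
 [110.1637078  478.70678253]
 [ 89.03099195 388.74428899]
 [214.66239683 380.19838719]
 [162.92002484 428.98956326]
 [180.15167103 384.18709684]
 [197.9836132  337.77795869]]
```

View pics/s9.png

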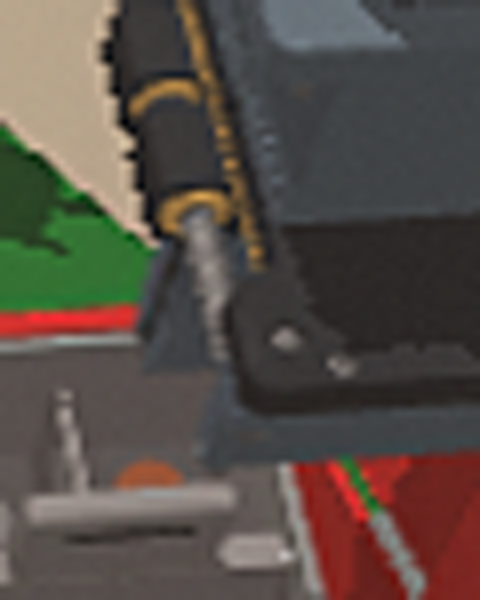

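```bash
python3 - <<'E'
from h import *
p,R=cur()
f=lambda x,y,z:p+R.apply([x,y,z])
for y in(-79,-100,-120,-140):
  print(y,((proj("scene",[f(-38,y,-89),f(38,y,-89),f(38,y,89),f(-38,y,89)])-[345,80])*4.2).round().tolist(),((proj("top",[f(-38,y,-89),f(38,y,-89),f(38,y,89),f(-38,y,89)])-[340,170])*5).round().tolist())
E
```

```text
-79 [[186.0, 479.0], [362.0, 465.0], [266.0, 131.0], [105.0, 139.0]] [[48.0, 503.0], [208.0, 561.0], [357.0, 200.0], [188.0, 140.0]]
-100 [[196.0, 452.0], [376.0, 439.0], [277.0, 101.0], [113.0, 109.0]] [[45.0, 522.0], [208.0, 581.0], [360.0, 213.0], [188.0, 152.0]]
-120 [[207.0, 426.0], [390.0, 413.0], [287.0, 72.0], [121.0, 79.0]] [[42.0, 541.0], [208.0, 600.0], [364.0, 227.0], [188.0, 163.0]]
-140 [[218.0, 399.0], [405.0, 386.0], [299.0, 41.0], [129.0, 48.0]] [[39.0, 560.0], [209.0, 621.0], [368.0, 240.0], [188.0, 176.0]]
```

View pics/s8n.png

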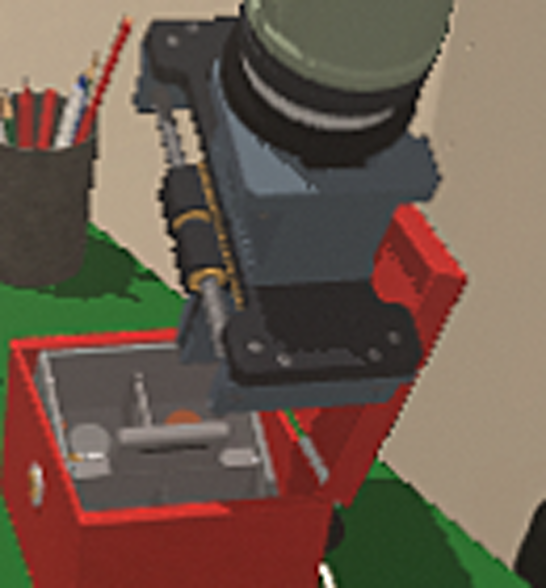

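```bash
python3 go2.py
```

```text
10 end [522.5 -69.3  73.7] err [-0.1  0.4  0.2] [0.06 0.25 0.13]
[[0.55,[0,6,0],[0,0,0]],[0.55,[0,7,0],[0,0,0]],[0.55,[0,6,0],[0,0,0]],[0.55,[0,7,0],[0,0,0]],[0.55,[0,6,0],[0,0,0]],[0.55,[0,7,0],[0,0,0]],[0.55,[0,6,0],[0,0,0]],[0.55,[-1,6,0],[0,0,0]],[0.55,[0,7,0],[0,0,0]],[0.55,[0,6,0],[0,-0.5,0]]]
```

```bash
python3 -m handwheel '[[0.55,[0,2,0],[0,0,0]],[0.55,[0,2,0],[0,0,0]],[0.55,[0,2,0],[0,0,0]],[0.55,[0,2,0],[0,0,0]],[0.55,[0,8,0],[0,0,0]],[0.55,[0,10,0],[0,0,0]],[0.55,[-1,10,0],[0,0,0]],[0.55,[0,10,0],[0,0,0]],[0.55,[0,10,0],[0,0,0]],[0.55,[0,8,0],[0,0,0]]]' 8
python3 gv.py 10
```

```text
time_s: 7.2
ee_pos: [522.5, -69.4, 72.4]
ee_rot: [-67.1, -0.0, -109.8]
force: [-0.3, 0.5, -0.7]
gripper_width: 50.1
[522.5 -69.4  72.4] [-0.3  0.5 -0.7] 50.08223274133991
```

View pics/s10n.png

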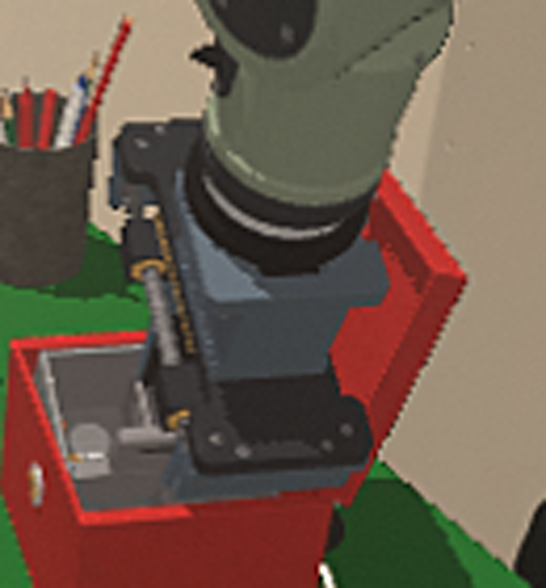

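View pics/t10.png

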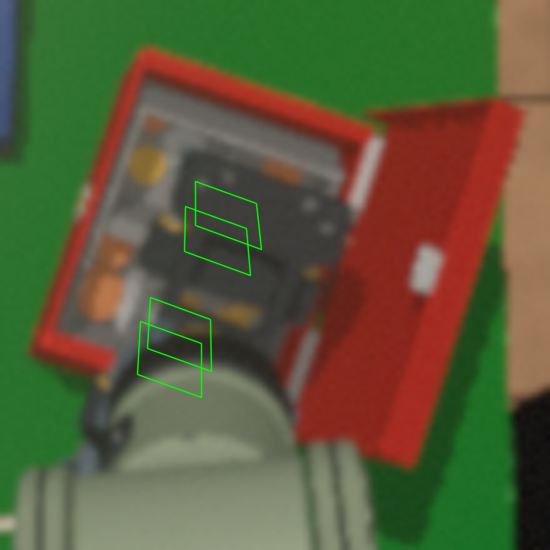

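```bash
python3 -m handwheel '[[0,[0,0,0],[0,0,0]],[0,[0,0,0],[0,0,0]],[0,[0,0,0],[0,0,0]],[0,[0,0,0],[0,0,0]],[0,[0,0,0],[0,0,0]],[0,[0,0,0],[0,0,0]],[0,[0,0,0],[0,0,0]],[0,[0,0,0],[0,0,0]],[0,[0,0,0],[0,0,0]],[0,[0,0,0],[0,0,0]]]' 6
python3 gv.py 11
```

```text
time_s: 8.18
ee_pos: [522.5, -69.3, 73.7]
ee_rot: [-67.1, -0.0, -109.8]
force: [0.2, 0.3, 0.3]
gripper_width: 0.2
[522.5 -69.3  73.7] [0.2 0.3 0.3] 0.24217847606243492
```

View pics/s11.png

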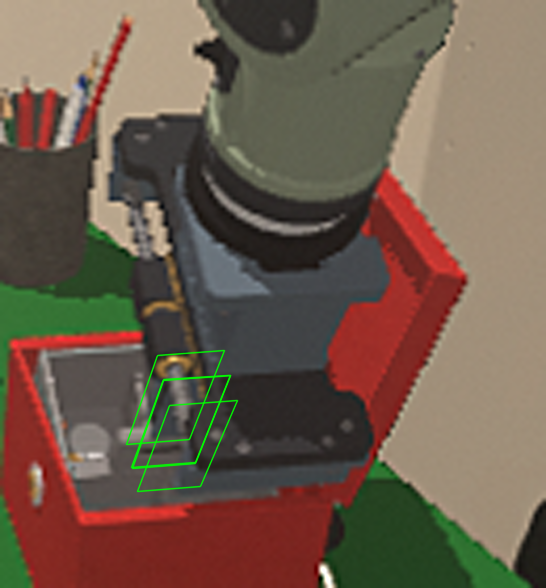

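```bash
python3 -m handwheel '[[0.55,[0,0,0],[0,0,0]],[0.55,[0,0,0],[0,0,0]],[0.55,[0,0,0],[0,0,0]],[0.55,[0,0,0],[0,0,0]],[0.55,[0,4,0],[0,0,0]],[0.55,[0,4,0],[0,0,0]],[0.55,[0,4,0],[0,0,0]],[0.55,[0,4,0],[0,0,0]],[0.55,[0,4,0],[0,0,0]],[0.55,[0,4,0],[0,0,0]]]' 8
python3 - <<'E'
from h import *
crop("scene","s12.png",360,100,90,100,6)
crop("top","t12.png",345,180,80,80,7)
s=env.state();print(s["force"].round(1))
E
```

```text
time_s: 9.17
ee_pos: [531.4, -72.6, 51.0]
ee_rot: [-67.1, -0.0, -109.8]
force: [0.0, 0.4, -1.0]
gripper_width: 50.2
[-1.1  0.1  0.2]
```

View pics/s12.png

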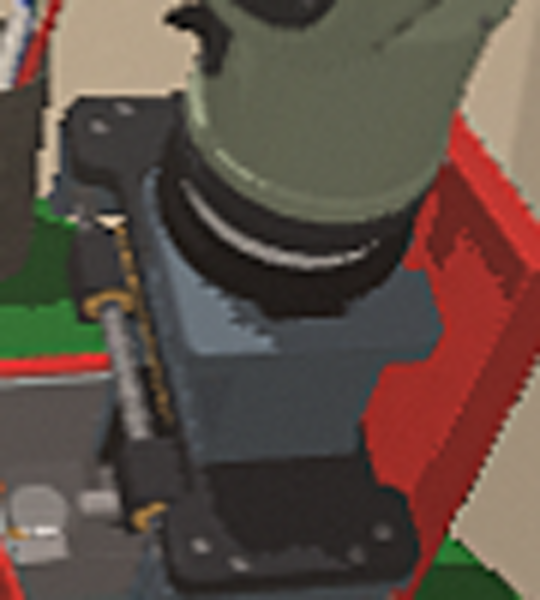

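View pics/t12.png

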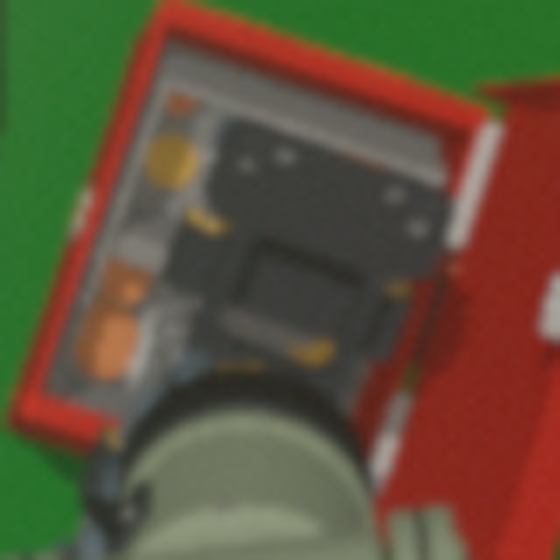

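```bash
python3 -m handwheel '[[0,[0,0,0],[0,0,0]],[0,[0,0,0],[0,0,0]],[0,[0,0,0],[0,0,0]],[0,[0,0,0],[0,0,0]],[0,[0,0,0],[0,0,0]],[0,[0,0,0],[0,0,0]],[0,[0,0,0],[0,0,0]],[0,[0,0,0],[0,0,0]],[0,[0,0,0],[0,0,0]],[0,[0,0,0],[0,0,0]]]' 4
python3 - <<'E'
from h import *
crop("scene","s13.png",360,100,90,100,6)
s=env.state();print(s["force"].round(1))
E
```

```text
time_s: 10.1
ee_pos: [532.5, -72.6, 52.4]
ee_rot: [-66.9, 0.0, -109.8]
force: [2.4, -0.6, 3.0]
gripper_width: 10.4
[ 2.4 -1.4  3.4]
```

View pics/s13.png

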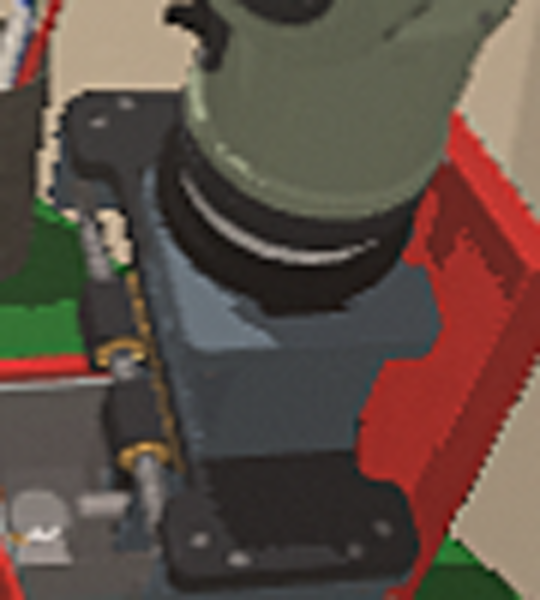

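```bash
python3 -m handwheel '[[0.3,[0,0,0],[0,0,0]],[0.3,[0,0,0],[0,0,0]],[0.3,[0,0,0],[0,0,0]],[0.3,[0,4,0],[0,0,0]],[0.3,[0,4,0],[0,0,0]],[0.3,[0,4,0],[0,0,0]],[0.3,[0,3,0],[0,0,0]],[0.3,[0,0,0],[0,0,0]],[0.3,[0,0,0],[0,0,0]],[0.3,[0,0,0],[0,0,0]]]' 4
python3 - <<'E'
from h import *
crop("scene","s14.png",345,95,110,110,5)
crop("top","t14.png",345,180,80,80,7)
s=env.state();print(s["force"].round(1),s["ee_pos"].round(1))
p,R=cur()
f=lambda x,y,z:p+R.apply([x,y,z])
for y in(-79,-100,-120,-140):
  print(y,((proj("scene",[f(-38,y,-89),f(38,y,-89)])-[345,95])*5).round().tolist())
E
```

```text
time_s: 10.98
ee_pos: [536.8, -74.5, 37.7]
ee_rot: [-67.1, -0.0, -109.8]
force: [-0.5, -0.6, 0.2]
gripper_width: 27.2
[ 0.2  0.5 -0.4] [536.9 -74.5  37.9]
-79 [[162.0, 632.0], [354.0, 615.0]]
-100 [[173.0, 606.0], [368.0, 589.0]]
-120 [[183.0, 580.0], [382.0, 564.0]]
-140 [[194.0, 554.0], [396.0, 538.0]]
```

View pics/s14.png

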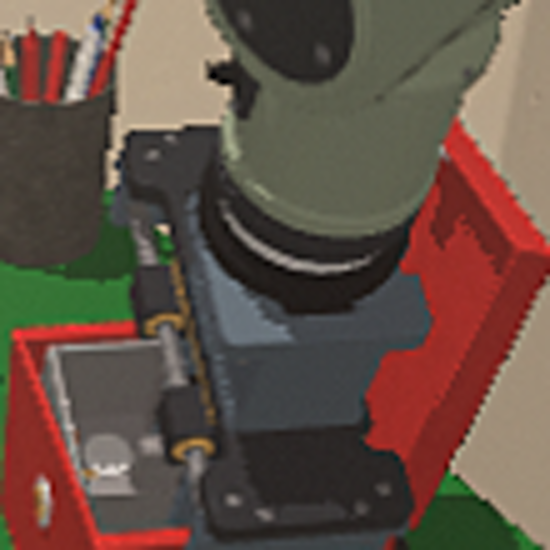

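View pics/t14.png

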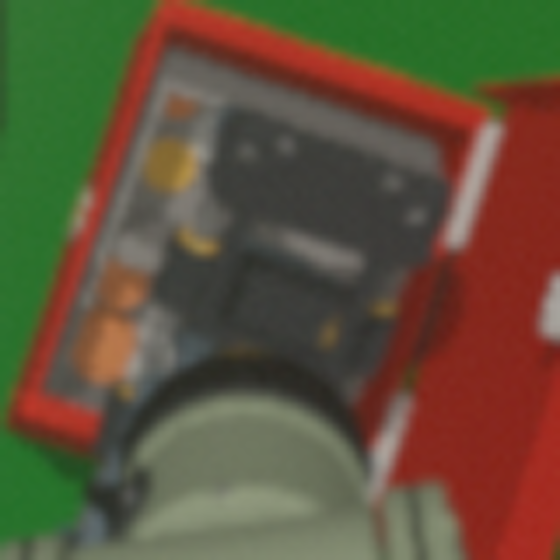

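```bash
python3 -m handwheel '[[0,[0,0,0],[0,0,0]],[0,[0,0,0],[0,0,0]],[0,[0,0,0],[0,0,0]],[0,[0,0,0],[0,0,0]],[0,[0,0,0],[0,0,0]],[0,[0,0,0],[0,0,0]],[0,[0,0,0],[0,0,0]],[0,[0,0,0],[0,0,0]],[0,[0,0,0],[0,0,0]],[0,[0,0,0],[0,0,0]]]' 45
cat > go3.py <<'E'
from h import *
s=env.state();print(s["force"].round(1),s["torque"].round(2),s["ee_rot"].round(1))
p,R=cur()
# grip point along tool: reported TCP is K below grip
gp=trayp(8.5,28.4,23,66); zt=-R.as_matrix()[:,1]
d=p-gp; print("K",-(d@zt), "lateral tool", R.inv().apply(d).round(1))
E
python3 go3.py
```

```text
time_s: 11.92
ee_pos: [537.9, -74.5, 38.6]
ee_rot: [-66.9, 0.0, -109.8]
force: [2.0, -1.1, 5.1]
gripper_width: 9.8
[ 2.  -1.1  5.1] [-0.22 -0.54  0.02] [ -66.9    0.  -109.8]
K 55.40042453004813 lateral tool [-0.7 55.4  1. ]
```

```bash
cat >> go3.py <<'E'
tgt=trayp(0,30,0,66-55.4,0.7)
print(tgt)
plan([(tgt,toolR(-19.8,0),10,0,(0,-18.4,0))],q=.5,qa=.1)
E
python3 go3.py
```

```text
[ 2.  -1.1  5.1] [-0.22 -0.54  0.02] [ -66.9    0.  -109.8]
K 55.40042453004813 lateral tool [-0.7 55.4  1. ]
[532.9336648  -72.64015096  40.6       ]
10 end [532.7 -72.7  40.5] err [-0.2 -0.  -0.1] [ 0.03  0.04 -0.02]
[[0,[0,-0.5,-0.5],[-2.3000000000000003,0,0]],[0,[0,0,-0.5],[-2.3000000000000003,0,0]],[0,[0,-0.5,-0.5],[-2.3000000000000003,0,0]],[0,[0,0,-0.5],[-2.3000000000000003,0,0]],[0,[0,-0.5,0],[-2.3000000000000003,0,0]],[0,[0,-0.5,-0.5],[-2.3000000000000003,0,0]],[0,[0,0,-0.5],[-2.4000000000000004,0,0]],[0,[0,-0.5,-0.5],[-2.3000000000000003,0,0]],[0,[0,-0.5,-0.5],[-2.3000000000000003,0,0]],[0,[0,0,-1],[-2.3000000000000003,0,0]]]
```

```bash
python3 -m handwheel '[[0,[0,-0.5,-0.5],[-2.3,0,0]],[0,[0,0,-0.5],[-2.3,0,0]],[0,[0,-0.5,-0.5],[-2.3,0,0]],[0,[0,0,-0.5],[-2.3,0,0]],[0,[0,-0.5,0],[-2.3,0,0]],[0,[0,-0.5,-0.5],[-2.3,0,0]],[0,[0,0,-0.5],[-2.4,0,0]],[0,[0,-0.5,-0.5],[-2.3,0,0]],[0,[0,-0.5,-0.5],[-2.3,0,0]],[0,[0,0,-1],[-2.3,0,0]]]' 45
python3 ov.py 1.84 0 30 0 15; python3 - <<'E'
from h import *
s=env.state();print(s["force"].round(1),s["torque"].round(2),s["ee_rot"].round(1),s["ee_pos"].round(1),s["gripper_width"])
E
```

```text
time_s: 12.75
ee_pos: [528.4, -71.9, 37.7]
ee_rot: [-90.7, -0.1, -109.8]
force: [0.4, -1.2, -3.8]
gripper_width: 10.0
[ 0.   0.7 -4.4] [-0.07 -0.17  0.01] [-9.040e+01 -1.000e-01 -1.098e+02] [530.4 -72.5  37.7] 10.242395354625847
```

View pics/so15.png

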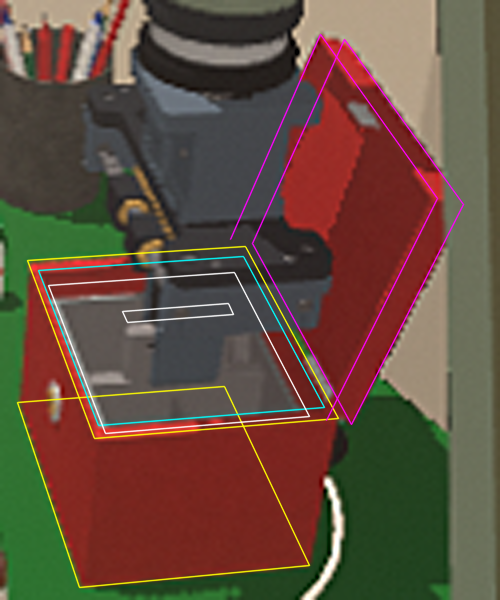

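View pics/to15.png

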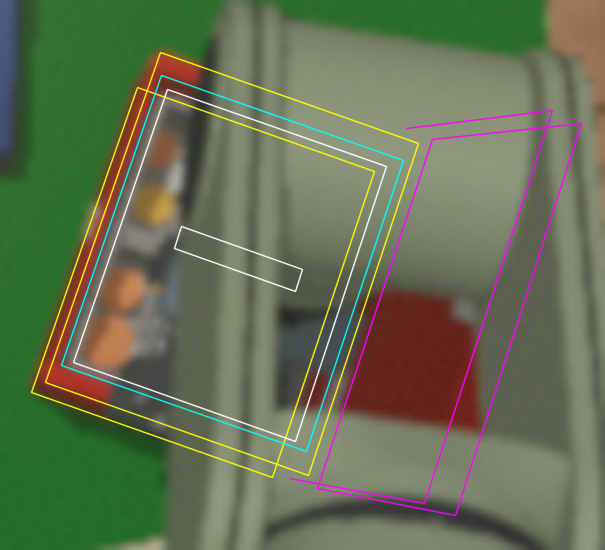

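```bash
python3 - <<'E'
from h import *
s=env.state();print(s["force"].round(1),s["torque"].round(2),s["ee_rot"].round(1),s["ee_pos"].round(1),s["gripper_width"])
W=(255,255,255)
d=[(B(traypts(rect(65,52,58),0,28,0)),W)]
crop("scene","s16.png",340,140,90,75,8,d);crop("scene","s16n.png",340,140,90,75,8)
print(env.state()["ee_pos"].round(1))
E
```

```text
[ 0.   0.7 -4.4] [-0.07 -0.17  0.01] [-9.040e+01 -1.000e-01 -1.098e+02] [530.4 -72.5  37.7] 10.242395354625847
[529.5 -72.2  38.1]
```

View pics/s16.png

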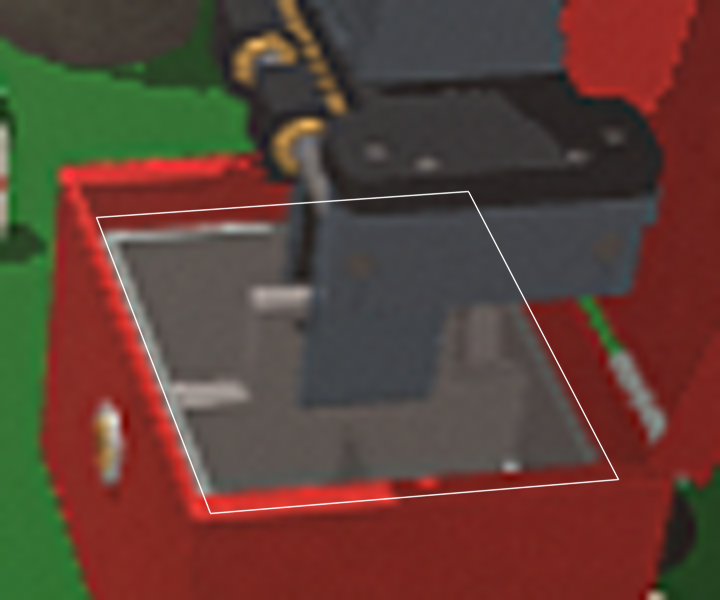

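View pics/s16n.png

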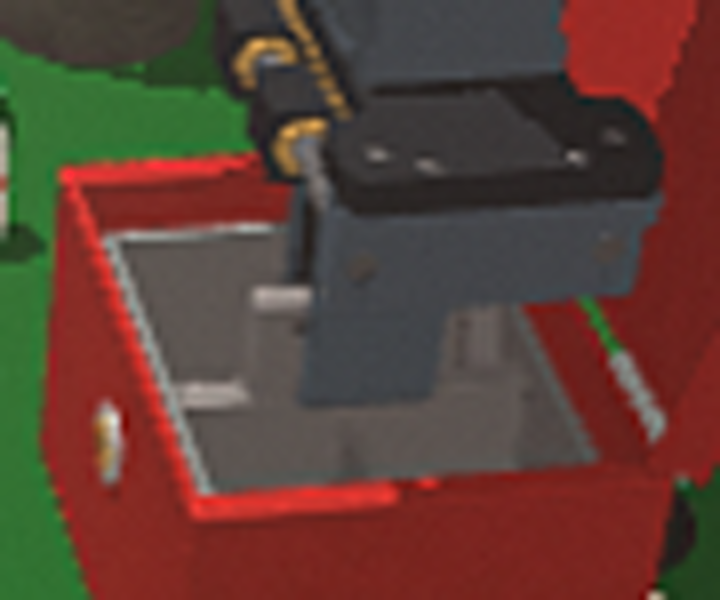

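```bash
python3 - <<'E'
from h import *
def tobox(P):return Rz(-BY).apply(P-[BOX[0],BOX[1],0])
px=np.array([(108,238),(270,228),(205,490),(525,310),(598,460)])/8+[340,140]-.5
for z in (75,80,85,90,95):print(z,tobox(unproj("scene",px,z)).round(1)[:,:2].tolist())
E
```

```text
75 [[70.6, 46.7], [69.9, 1.5], [-41.9, 46.8], [23.5, -56.8], [-42.7, -55.6]]
80 [[63.4, 48.7], [62.8, 3.8], [-48.2, 48.8], [16.7, -54.0], [-49.0, -52.8]]
85 [[56.3, 50.6], [55.6, 6.1], [-54.4, 50.7], [10.0, -51.2], [-55.2, -50.0]]
90 [[49.1, 52.5], [48.4, 8.4], [-60.7, 52.6], [3.2, -48.5], [-61.5, -47.3]]
95 [[41.9, 54.5], [41.3, 10.7], [-66.9, 54.6], [-3.6, -45.7], [-67.7, -44.5]]
```

```bash
python3 -m handwheel '[[0,[0,-1,1],[0,0,0]],[0,[0,-1,1],[0,0,0]],[0,[0,-1,0],[0,0,0]],[0,[0,-1,0],[0,0,0]],[0,[0,0,0],[0,0,0]],[0,[0,0,0],[0,0,0]],[0,[0,0,0],[0,0,0]],[0,[0,0,0],[0,0,0]],[0,[0,0,0],[0,0,0]],[0,[0,0,0],[0,0,0]]]' 45
python3 - <<'E'
from h import *
s=env.state();print(s["force"].round(1),s["torque"].round(2),s["ee_rot"].round(1),s["ee_pos"].round(1),s["gripper_width"])
W=(255,255,255)
d=[(B(traypts(rect(65,52,58),0,28,0)),W)]
crop("scene","s17.png",340,140,90,75,8,d)
s=env.state();print(s["force"].round(1),s["torque"].round(2),s["ee_rot"].round(1),s["ee_pos"].round(1),s["gripper_width"])
E
```

```text
time_s: 13.78
ee_pos: [533.5, -73.3, 43.7]
ee_rot: [-90.2, -0.0, -109.8]
force: [-0.5, 1.1, -4.9]
gripper_width: 9.8
[-0.5  1.1 -4.9] [-0.07 -0.18  0.01] [ -90.2   -0.  -109.8] [533.5 -73.3  43.7] 9.754425697322079
[-0.2  0.3 -4.3] [-0.04 -0.21  0.  ] [ -90.2   -0.  -109.8] [533.5 -73.3  43.7] 9.863879147376815
```

View pics/s17.png

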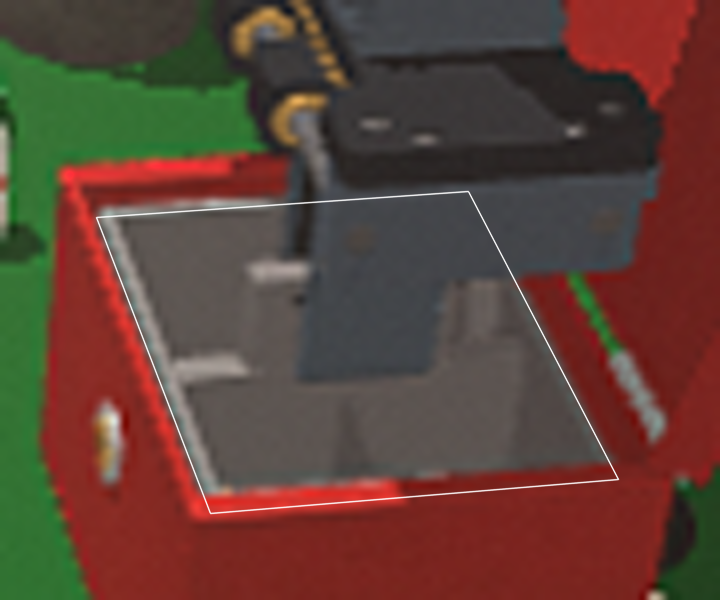

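```bash
python3 -m handwheel '[[0,[0,-2,0],[0,0,0]],[0,[0,-3,0],[0,0,0]],[0,[0,-3,0],[0,0,0]],[0,[0,-3,0],[0,0,0]],[0,[0,-3,0],[0,0,0]],[0,[0,-3,0],[0,0,0]],[0,[0,-3,0],[0,0,0]],[0,[0,-3,0],[0,0,0]],[0,[0,-3,0],[0,0,0]],[0,[0,-2,0],[0,0,0]]]' 45
python3 - <<'E'
from h import *
s=env.state();print(s["force"].round(1),s["torque"].round(2),s["ee_rot"].round(1),s["ee_pos"].round(1),s["gripper_width"])
W=(255,255,255)
d=[(B(traypts(rect(65,52,58),0.5,58,0)),W)]
crop("scene","s18.png",340,130,90,75,8,d)
E
```

```text
time_s: 14.67
ee_pos: [533.7, -73.3, 72.2]
ee_rot: [-90.1, -0.0, -109.8]
force: [0.5, -0.5, -4.2]
gripper_width: 9.5
[ 0.5 -0.5 -4.2] [-0.11 -0.11  0.  ] [ -90.1   -0.  -109.8] [533.7 -73.3  72.2] 9.460188296733792
```

View pics/s18.png

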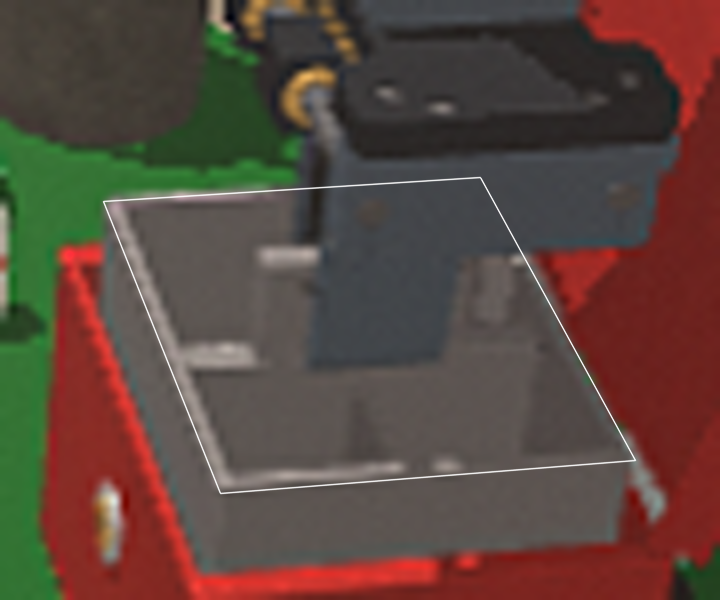

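```bash
cat > go4.py <<'E'
from h import *
p,R=cur()
e0=toolR(-19.8)
up=p+[0,0,92]
yaw=-86.4
mat=np.array([429,241.8]);ty=Rz(yaw).apply([0,0.7,0])
T=np.array([mat[0]+ty[0],mat[1]+ty[1],up[2]])
print(T,up)
def lerp(f):return up+(T-up)*f, toolR(-19.8+(yaw+19.8)*f)
segs=[(up,e0,10,0)]
fs=[.015,.05,.95,.985,1];ns=[2,2,22,2,2]
segs+=[(*lerp(f),n,0) for f,n in zip(fs,ns)]
plan(segs,q=.5,qa=.1)
E
python3 go4.py|sed 's/00000000000[0-9]*//g'
```

```text
[429.69861871 241.84395336 164.44139629] [533.94603156 -73.34098244 164.44139629]
40 end [429.7 241.9 164.4] err [-0.  0. -0.] [-0.01  0.02  0.  ]
[[0,[0,-9,0],[0,0,0]],[0,[0,-9.5,0],[0,0,0]],[0,[0,-9,0],[0,0,0]],[0,[0,-9.5,0],[0,0,0]],[0,[0,-9,0],[0.1,0,0]],[0,[0,-9,0],[0,0,0]],[0,[0,-9.5,0],[0,0,0]],[0,[0,-9,0],[0,0,0]],[0,[0,-9.5,0],[0,0,0]],[0,[0,-9,0],[0,0,0]]]
[[0,[-2,0,-1.5],[0,0.5,0]],[0,[-2,0,-1.5],[0,0.5,0]],[0,[-4.5,0,-3.5],[0,1.2,0]],[0,[-4.5,0,-4],[0,1.2,0]],[0,[-10,0,-9],[0,2.7,0]],[0,[-10,0,-9.5],[0,2.7,0]],[0,[-9,0,-10],[0,2.8,0]],[0,[-9,0,-10.5],[0,2.7,0]],[0,[-8.5,0,-10.5],[0,2.7,0]],[0,[-7.5,0,-11],[0,2.7,0]]]
[[0,[-7,0,-11.5],[0,2.8,0]],[0,[-7,0,-12],[0,2.7,0]],[0,[-6,0,-12],[0,2.7,0]],[0,[-5.5,0,-12.5],[0,2.7,0]],[0,[-5,0,-12.5],[0,2.7,0]],[0,[-4.5,0,-13],[0,2.8,0]],[0,[-3.5,0,-13],[0,2.7,0]],[0,[-3,0,-13.5],[0,2.7,0]],[0,[-2.5,0,-13],[0,2.7,0]],[0,[-2,0,-13.5],[0,2.8,0]]]
[[0,[-1,0,-13.5],[0,2.7,0]],[0,[-0.5,0,-13.5],[0,2.7,0]],[0,[0,0,-14],[0,2.7,0]],[0,[1,0,-13.5],[0,2.7,0]],[0,[1.5,0,-13.5],[0,2.8,0]],[0,[2,0,-13],[0,2.7,0]],[0,[1,0,-6],[0,1.2,0]],[0,[1.5,0,-5.5],[0,1.1,0]],[0,[0.5,0,-2.5],[0,0.5,0]],[0,[0.5,0,-2.5],[0,0.5,0]]]
```

```bash
python3 -m handwheel '[[0,[0,-5,0],[0,0,0]],[0,[0,-9.5,0],[0,0,0]],[0,[0,-11,0],[0,0,0]],[0,[0,-11,0],[0,0,0]],[0,[0,-11,0],[0.1,0,0]],[0,[0,-11,0],[0,0,0]],[0,[0,-11,0],[0,0,0]],[0,[0,-10,0],[0,0,0]],[0,[0,-8,0],[0,0,0]],[0,[0,-4,0],[0,0,0]]]' 45
python3 -m handwheel '[[0,[-2,0,-1.5],[0,0.5,0]],[0,[-2,0,-1.5],[0,0.5,0]],[0,[-4.5,0,-3.5],[0,1.2,0]],[0,[-4.5,0,-4],[0,1.2,0]],[0,[-10,0,-9],[0,2.7,0]],[0,[-10,0,-9.5],[0,2.7,0]],[0,[-9,0,-10],[0,2.8,0]],[0,[-9,0,-10.5],[0,2.7,0]],[0,[-8.5,0,-10.5],[0,2.7,0]],[0,[-7.5,0,-11],[0,2.7,0]]]'
python3 -m handwheel '[[0,[-7,0,-11.5],[0,2.8,0]],[0,[-7,0,-12],[0,2.7,0]],[0,[-6,0,-12],[0,2.7,0]],[0,[-5.5,0,-12.5],[0,2.7,0]],[0,[-5,0,-12.5],[0,2.7,0]],[0,[-4.5,0,-13],[0,2.8,0]],[0,[-3.5,0,-13],[0,2.7,0]],[0,[-3,0,-13.5],[0,2.7,0]],[0,[-2.5,0,-13],[0,2.7,0]],[0,[-2,0,-13.5],[0,2.8,0]]]'
python3 -m handwheel '[[0,[-1,0,-13.5],[0,2.7,0]],[0,[-0.5,0,-13.5],[0,2.7,0]],[0,[0,0,-14],[0,2.7,0]],[0,[1,0,-13.5],[0,2.7,0]],[0,[1.5,0,-13.5],[0,2.8,0]],[0,[2,0,-13],[0,2.7,0]],[0,[1,0,-6],[0,1.2,0]],[0,[1.5,0,-5.5],[0,1.1,0]],[0,[0.5,0,-2.5],[0,0.5,0]],[0,[0.5,0,-2.5],[0,0.5,0]]]'
python3 - <<'E'
from h import *
s=env.state();print(s["force"].round(1),s["torque"].round(2),s["ee_rot"].round(1),s["ee_pos"].round(1),s["gripper_width"])
M=lambda P:Rz(3.6).apply(P)+[429,241.8,0]
T=lambda P,z:Rz(-86.4).apply(P)+[429,241.8,z]
d=[(M(rect(75,90,8)),(0,255,255)),(T(rect(65,52,0),152),(255,255,255)),(T(rect(65,52,58),152),(255,255,255))]
crop("scene","s19.png",180,130,190,190,3,d);crop("top","t19.png",190,190,140,140,4,d)
E
```

```text
time_s: 15.55
ee_pos: [534.4, -73.4, 164.8]
ee_rot: [-89.9, 0.0, -109.8]
force: [0.4, 0.4, -4.5]
gripper_width: 9.8
time_s: 16.38
ee_pos: [502.0, 20.7, 162.4]
ee_rot: [-90.1, -0.1, -129.6]
force: [0.5, 0.2, -3.9]
gripper_width: 9.7
time_s: 17.22
ee_pos: [453.2, 145.0, 160.2]
ee_rot: [-89.9, -1.1, -157.1]
force: [-0.1, -0.6, -5.8]
gripper_width: 9.5
time_s: 18.05
ee_pos: [428.7, 241.9, 162.7]
ee_rot: [-90.0, -0.2, -176.4]
force: [0.4, 0.3, -4.9]
gripper_width: 9.5
[ 0.4  0.3 -4.9] [-0.1   0.01  0.02] [ -90.    -0.2 -176.4] [428.7 241.9 162.7] 9.467173625018512
```

View pics/s19.png

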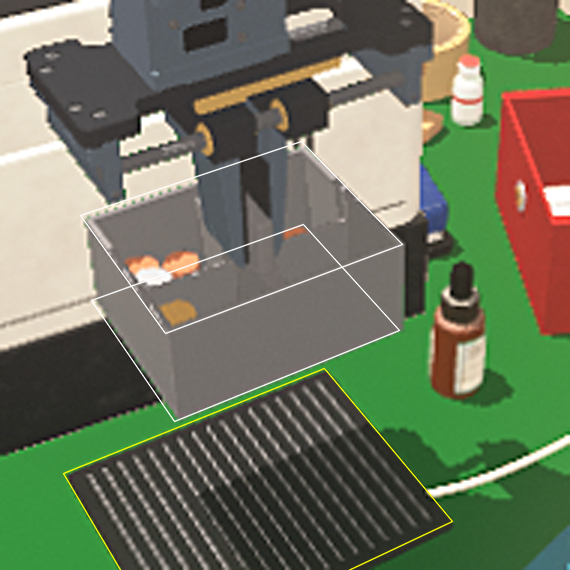

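View pics/t19.png

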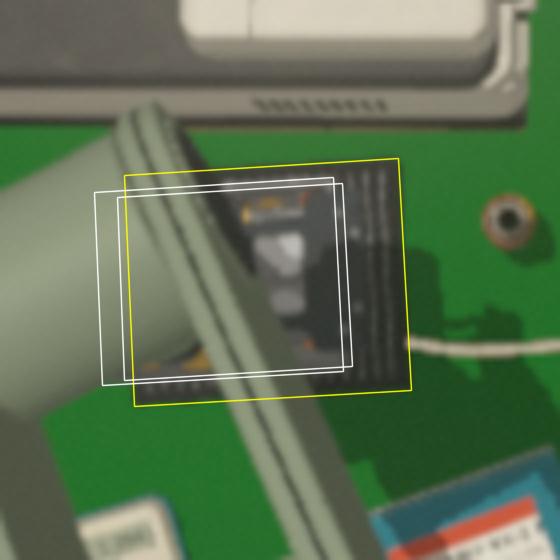

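```bash
python3 -m handwheel '[[0,[0,5,0],[0,0.2,0]],[0,[0,10,0],[0,0,0]],[0,[0,15,0],[0,0,0]],[0,[0,16,0],[0,0,0]],[0,[0,16,0],[0,0,0]],[0,[0,16,0],[0,0,0]],[0,[0,16,0],[0,0,0]],[0,[0,15,0],[0,0,0]],[0,[0,11,0],[0,0,0]],[0,[0,5,0],[0,0,0]]]' 45
python3 - <<'E'
from h import *
s=env.state();print(s["force"].round(1),s["torque"].round(2),s["ee_rot"].round(1),s["ee_pos"].round(1),s["gripper_width"])
M=lambda P:Rz(3.6).apply(P)+[429,241.8,0]
T=lambda P,z:Rz(-86.4).apply(P)+[429,241.8,z]
z=s["ee_pos"][2]-10.7
d=[(M(rect(75,90,8)),(0,255,255)),(T(rect(65,52,0),z),(255,255,255)),(T(rect(65,52,58),z),(255,255,255))]
crop("scene","s20.png",190,190,150,170,3.5,d)
print(env.state()["ee_pos"].round(1))
E
```

```text
time_s: 18.98
ee_pos: [427.8, 240.7, 36.0]
ee_rot: [-89.9, -0.3, -176.6]
force: [-1.1, -0.5, -4.1]
gripper_width: 9.8
[-1.1 -0.5 -4.1] [-0.07  0.04  0.02] [ -89.9   -0.3 -176.6] [427.8 240.7  36. ] 9.785323432925715
[427.7 240.8  35.9]
```

View pics/s20.png

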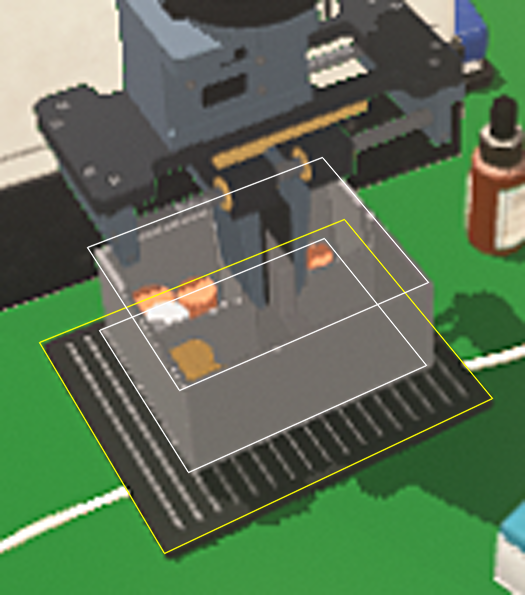

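```bash
python3 -m handwheel '[[0,[-1,2,-1],[0,0,0]],[0,[0,3,0],[0,0,0]],[0,[0,3,0],[0,0,0]],[0,[0,2,0],[0,0,0]],[0,[0,1.5,0],[0,0,0]],[0,[0,1,0],[0,0,0]],[0,[0,1,0],[0,0,0]],[0,[0,0.5,0],[0,0,0]],[0,[0,0,0],[0,0,0]],[0,[0,0,0],[0,0,0]]]' 45
python3 - <<'E'
from h import *
for i in range(2):
  s=env.state();print(s["force"].round(1),s["torque"].round(2),s["ee_rot"].round(1),s["ee_pos"].round(1))
  crop("scene","s21.png",190,210,150,150,4)
E
```

```text
time_s: 19.87
ee_pos: [430.3, 243.0, 24.4]
ee_rot: [-90.0, -0.1, -176.6]
force: [-0.2, -0.8, -3.1]
gripper_width: 9.7
[-0.2 -0.8 -3.1] [-0.   -0.09 -0.02] [-9.000e+01 -1.000e-01 -1.766e+02] [430.3 243.   24.4]
[-0.9  0.  -4.1] [-0.08 -0.02 -0.05] [ -90.    -0.  -176.6] [430.3 243.   24.4]
```

View pics/s21.png

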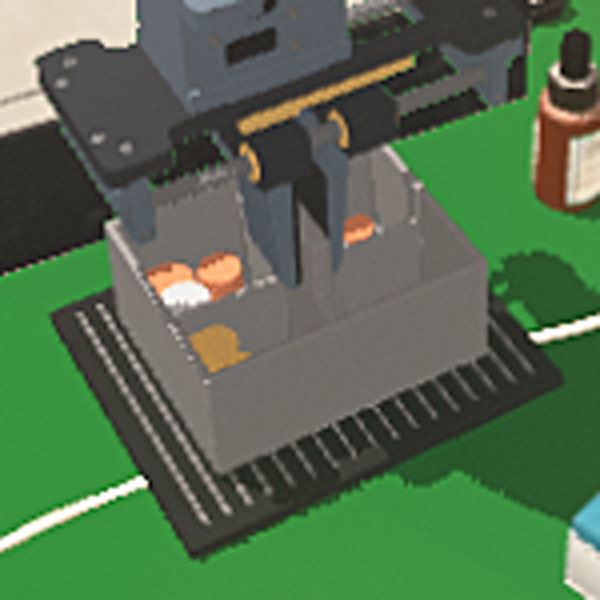

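```bash
python3 -m handwheel '[[0,[0,1,0],[0,0,0]],[0,[0,1,0],[0,0,0]],[0,[0,0.5,0],[0,0,0]],[0,[0,0.5,0],[0,0,0]],[0,[0,0.5,0],[0,0,0]],[0,[0,0.5,0],[0,0,0]],[0,[0,0.5,0],[0,0,0]],[0,[0,0.5,0],[0,0,0]],[0,[0,0,0],[0,0,0]],[0,[0,0,0],[0,0,0]]]' 45
python3 - <<'E'
from h import *
for i in range(3):
  s=env.state();print(s["force"].round(1),s["torque"].round(2),s["ee_rot"].round(1),s["ee_pos"].round(1))
  env.grab_frame("scene")
E
```

```text
time_s: 20.8
ee_pos: [430.1, 242.9, 20.1]
ee_rot: [-90.0, -0.0, -176.6]
force: [-3.3, -3.2, 5.7]
gripper_width: 9.6
[-3.3 -3.2  5.7] [-0.31  0.31 -0.04] [ -90.    -0.  -176.6] [430.1 242.9  20.1]
[-3.3 -2.   5.2] [-0.29  0.35  0.01] [ -90.    -0.  -176.6] [430.1 242.9  20.1]
[-3.8 -1.4  6. ] [-0.24  0.43 -0.05] [ -90.    -0.  -176.6] [430.1 242.9  20.1]
```

```bash
python3 -m handwheel '[[0.3,[0,0,0],[0,0,0]],[0.3,[0,0,0],[0,0,0]],[0.3,[0,0,0],[0,0,0]],[0.3,[0,0,0],[0,0,0]],[0.3,[0,-4,0],[0,0,0]],[0.3,[0,-8,0],[0,0,0]],[0.3,[0,-14,0],[0,0,0]],[0.3,[0,-20,0],[0,0,0]],[0.3,[0,-25,0],[0,0,0]],[0.3,[0,-30,0],[0,0,0]]]' 20
python3 - <<'E'
from h import *
s=env.state();print(s["force"].round(1),s["ee_rot"].round(1),s["ee_pos"].round(1),s["qpos"].round(0))
M=lambda P:Rz(3.6).apply(P)+[429,241.8,0]
T=lambda P,z:Rz(-86.4).apply(P)+[429,241.8,z]
d=[(M(rect(75,90,8)),(0,255,255)),(T(rect(65,52,0),8),(255,255,255)),(T(rect(65,52,58),8),(255,255,255))]
crop("scene","s22.png",190,210,150,150,4,d)
E
```

```text
time_s: 21.78
ee_pos: [429.5, 242.5, 121.1]
ee_rot: [-90.0, -0.2, -176.6]
force: [0.7, 0.4, -0.6]
gripper_width: 27.8
[ 0.7  0.4 -0.6] [ -90.    -0.2 -176.6] [429.5 242.5 121.1] [ 28.  14. 105.   0.  62. 115.]
```

View pics/s22.png

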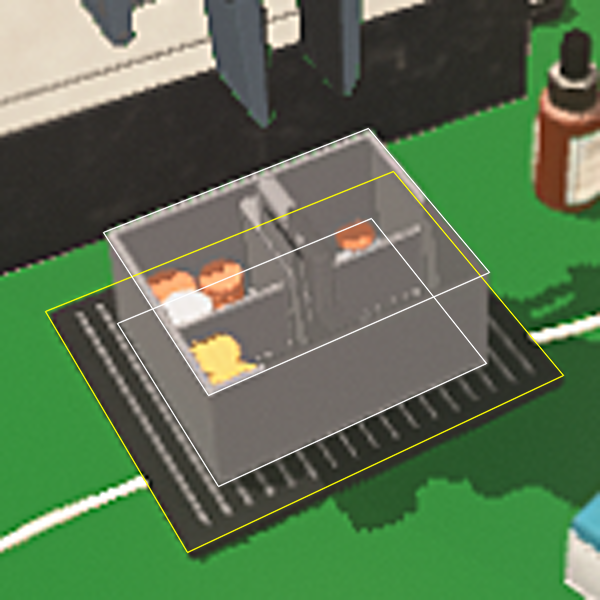

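```bash
python3 - <<'E'
from h import *
p,R=cur()
f=lambda x,y,z:p+R.apply([x,y,z])
for d in(30,36,42,48,54):
  print(d,((proj("scene",[f(x,-d,z) for z in(-14,14) for x in(-16,-11,0,11,16)])-[190,210]+.5)*4).round().tolist())
E
```

```text
30 [[224.0, 74.0], [230.0, 81.0], [242.0, 97.0], [254.0, 113.0], [260.0, 121.0], [287.0, 51.0], [292.0, 58.0], [305.0, 74.0], [318.0, 90.0], [324.0, 97.0]]
36 [[223.0, 62.0], [229.0, 70.0], [241.0, 86.0], [253.0, 102.0], [259.0, 109.0], [286.0, 40.0], [292.0, 47.0], [305.0, 62.0], [317.0, 78.0], [323.0, 86.0]]
42 [[223.0, 51.0], [228.0, 58.0], [240.0, 74.0], [253.0, 90.0], [259.0, 98.0], [286.0, 28.0], [291.0, 35.0], [304.0, 51.0], [317.0, 67.0], [323.0, 74.0]]
48 [[222.0, 39.0], [227.0, 46.0], [240.0, 62.0], [252.0, 79.0], [258.0, 86.0], [285.0, 17.0], [291.0, 24.0], [304.0, 39.0], [317.0, 55.0], [323.0, 62.0]]
54 [[221.0, 28.0], [226.0, 35.0], [239.0, 51.0], [251.0, 67.0], [257.0, 74.0], [285.0, 5.0], [290.0, 12.0], [303.0, 28.0], [316.0, 43.0], [322.0, 51.0]]
```

```bash
cat > go5.py <<'E'
from h import *
p,R=cur()
E=toolR(-19.8)
A=p+[0,0,120]
Bp=B([-40,-165,0])[0]+[0,0,235]
print(Bp)
dn=Bp.copy();dn[2]=190-32
plan([(A,R,4,0),(Bp,E,17,0),(dn,E,4,0),(dn,E,5,0)])
E
python3 go5.py|sed 's/00000000000[0-9]*//g'
```

```text
[ 439.91620858 -215.48357166  235.        ]
30 end [ 439.6 -215.3  158.4] err [-0.3  0.2  0.4] [-0.06  0.22 -0.06]
[[0,[0,-30,0],[0,0,0]],[0,[-1,-30,0],[0,0,0]],[0,[0,-30,0],[0,0,0]],[0,[0,-30,-1],[0,0,0]],[0,[1,1,27],[0,-4,0]],[0,[3,0,27],[0,-4,0]],[0,[5,1,27],[0,-4,0]],[0,[7,0,26],[0,-3.5,0]],[0,[9,1,26],[0,-4,0]],[0,[10,1,25],[0,-4,0]]]
[[0,[12,0,24],[0,-4,0]],[0,[13,1,23],[0,-4,-0.5]],[0,[16,1,23],[0,-4,0]],[0,[16,0,21],[0,-4,0]],[0,[19,1,20],[0,-3.5,0]],[0,[19,1,19],[0,-4,0]],[0,[21,0,18],[0,-4,0]],[0,[21,1,16],[0,-4,0]],[0,[23,1,14],[0,-4,0]],[0,[24,1,13],[0,-4,0]]]
[[0,[25,0,11],[0,-4,0]],[0,[0,19,0],[0,0,0]],[0,[0,20,0],[0,0,0]],[0,[0,19,0],[0,0,0]],[0,[0,19,0],[0,0,0]],[0,[0,0,0],[0,0,0]],[0,[0,0,0],[0,0,0]],[0,[0,0,0],[0,0,0]],[0,[0,0,0],[0,0,0]],[0,[0,0,0],[0,0,0]]]
```

```bash
python3 -m handwheel '[[0,[0,-30,0],[0,0,0]],[0,[-1,-30,0],[0,0,0]],[0,[0,-30,0],[0,0,0]],[0,[0,-30,-1],[0,0,0]],[0,[1,1,27],[0,-4,0]],[0,[3,0,27],[0,-4,0]],[0,[5,1,27],[0,-4,0]],[0,[7,0,26],[0,-3.5,0]],[0,[9,1,26],[0,-4,0]],[0,[10,1,25],[0,-4,0]]]' 20
python3 -m handwheel '[[0,[12,0,24],[0,-4,0]],[0,[13,1,23],[0,-4,-0.5]],[0,[16,1,23],[0,-4,0]],[0,[16,0,21],[0,-4,0]],[0,[19,1,20],[0,-3.5,0]],[0,[19,1,19],[0,-4,0]],[0,[21,0,18],[0,-4,0]],[0,[21,1,16],[0,-4,0]],[0,[23,1,14],[0,-4,0]],[0,[24,1,13],[0,-4,0]]]'
python3 -m handwheel '[[0,[25,0,11],[0,-4,0]],[0,[0,19,0],[0,0,0]],[0,[0,20,0],[0,0,0]],[0,[0,19,0],[0,0,0]],[0,[0,19,0],[0,0,0]],[0,[0,0,0],[0,0,0]],[0,[0,0,0],[0,0,0]],[0,[0,0,0],[0,0,0]],[0,[0,0,0],[0,0,0]],[0,[0,0,0],[0,0,0]]]'
cat > lv.py <<'E'
from h import *
import sys
t=sys.argv[1];a=float(sys.argv[2]);D=float(sys.argv[3]) if len(sys.argv)>3 else 32
s=env.state();p,R=cur()
f=lambda x,y,z:p+R.apply([x,y,z])
d=[(np.array([f(x,-D,z) for x,z in((16,13),(-16,13),(-16,-13),(16,-13),(16,13))]),(0,255,0))]
d+=[(B(l),(255,0,255)) for l in lid(a)]
crop("scene",f"s{t}.png",330,60,150,150,4,d)
crop("top",f"t{t}.png",340,150,150,150,4,d)
bp=Rz(-BY).apply(p-[BOX[0],BOX[1],0])
print("box frame TCP",bp.round(1),"F",s["force"].round(1),"rot",s["ee_rot"].round(1),s["time_s"])
E
python3 lv.py 23 1.84
```

```text
time_s: 22.67
ee_pos: [433.4, 79.8, 237.1]
ee_rot: [-90.0, 0.0, -152.9]
force: [0.4, 1.1, -0.0]
gripper_width: 0.7
time_s: 23.5
ee_pos: [436.9, -190.7, 231.0]
ee_rot: [-90.3, -0.4, -113.4]
force: [1.2, 0.3, 0.0]
gripper_width: 0.4
time_s: 24.33
ee_pos: [437.4, -217.3, 154.8]
ee_rot: [-90.2, -0.4, -109.6]
force: [1.1, -0.2, 0.3]
gripper_width: 0.3
box frame TCP [ -41.8 -167.6  154.8] F [ 1.1 -0.2  0.3] rot [ -90.2   -0.4 -109.6] 24.3333
```

View pics/s23.png

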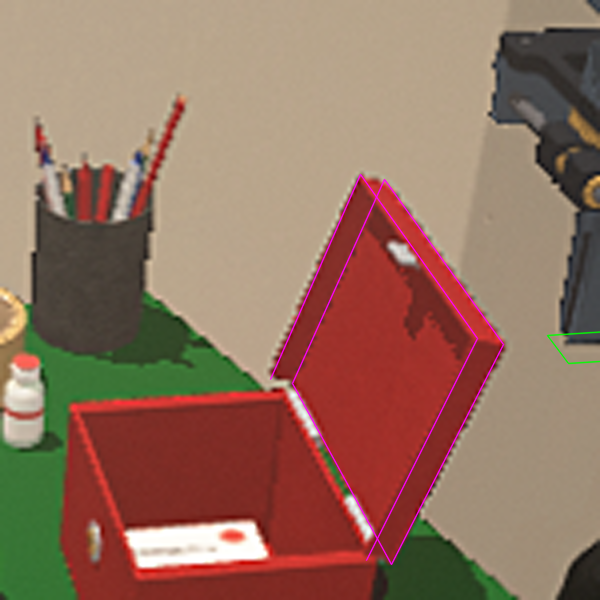

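View pics/t23.png

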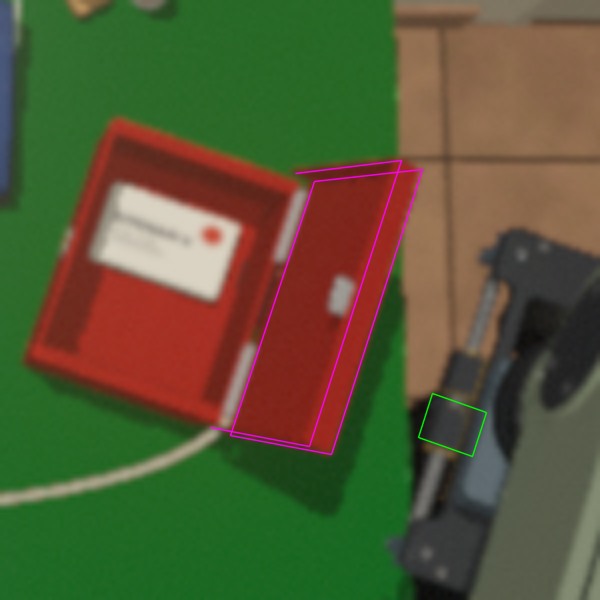

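```bash
python3 -m handwheel '[[0,[-10,0,0],[0,0,0]],[0,[-12,0,0],[0,0,0]],[0,[-12,0,0],[0,0,0]],[0,[-10,0,0],[0,0,0]],[0,[-8,0,0],[0,0,0]],[0,[-7,0,0],[0,0,0]],[0,[-7,0,0],[0,0,0]],[0,[-7,0,0],[0,0,0]],[0,[-7,0,0],[0,0,0]],[0,[-6,0,0],[0,0,0]]]'
python3 lv.py 24 1.57 36
```

```text
time_s: 25.27
ee_pos: [465.6, -135.5, 152.9]
ee_rot: [-90.3, -0.4, -109.6]
force: [0.1, -2.5, 2.2]
gripper_width: 0.5
box frame TCP [-42.5 -81.  152.9] F [ 0.1 -2.5  2.2] rot [ -90.3   -0.4 -109.6] 25.2667
```

View pics/s24.png

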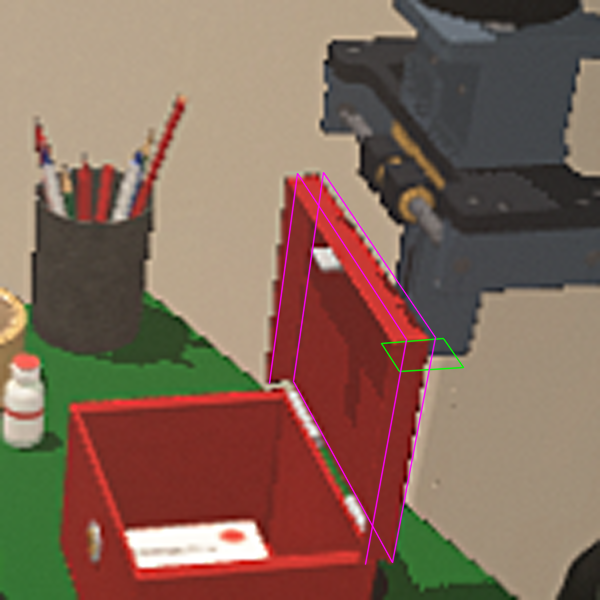

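```bash
python3 -m handwheel '[[0,[-8.5,0,0],[0,0,0]],[0,[-8.5,0,0],[0,0,0]],[0,[-8.5,1,0],[0,0,0]],[0,[-9,1,0],[0,0,0]],[0,[-9,1.5,0],[0,0,0]],[0,[-9,2,0],[0,0,0]],[0,[-8,4,0],[0,0,0]],[0,[-8,4,0],[0,0,0]],[0,[-7.5,5.5,0],[0,0,0]],[0,[-7.5,6,0],[0,0,0]]]'
python3 lv.py 25 0.7 40
```

```text
time_s: 26.2
ee_pos: [493.5, -56.5, 126.8]
ee_rot: [-90.3, -0.4, -109.6]
force: [-0.1, -1.7, -0.3]
gripper_width: 0.6
box frame TCP [-42.5   2.7 126.8] F [-0.1 -1.7 -0.3] rot [ -90.3   -0.4 -109.6] 26.2
```

View pics/s25.png

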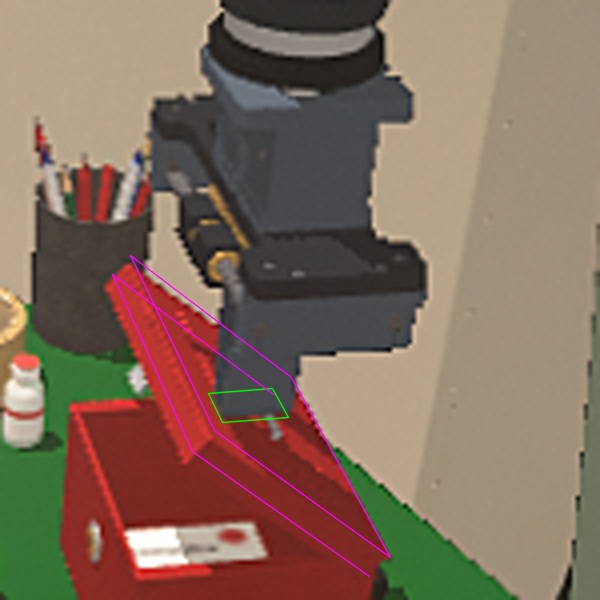

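```bash
python3 -m handwheel '[[0,[-6.5,7,0],[0,0,0]],[0,[-6.5,7,0],[0,0,0]],[0,[-4.5,8,0],[0,0,0]],[0,[-4,9,0],[0,0,0]],[0,[-3,9,0],[0,0,0]],[0,[-2.5,9,0],[0,0,0]],[0,[-1,5,0],[0,0,0]],[0,[-1,4,0],[0,0,0]],[0,[0,0,0],[0,0,0]],[0,[0,0,0],[0,0,0]]]'
python3 lv.py 26 0.05 40
```

```text
time_s: 27.13
ee_pos: [502.1, -30.3, 68.8]
ee_rot: [-90.4, -0.4, -109.6]
force: [0.3, 0.8, 0.2]
gripper_width: 0.2
box frame TCP [-43.2  30.3  68.8] F [0.3 0.8 0.2] rot [ -90.4   -0.4 -109.6] 27.1333
```

View pics/s26.png

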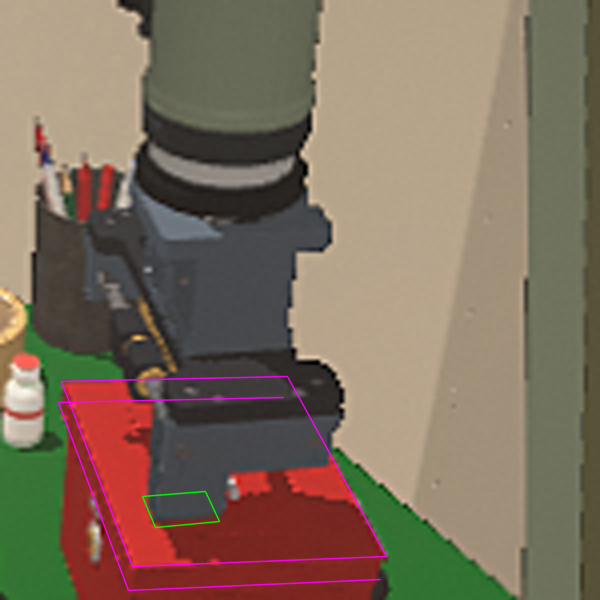

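```bash
python3 -m handwheel '[[0,[0,1,0],[0,0,0]],[0,[0,1,0],[0,0,0]],[0,[0,1,0],[0,0,0]],[0,[0,1,0],[0,0,0]],[0,[0,0.5,0],[0,0,0]],[0,[0,0.5,0],[0,0,0]],[0,[0,0.5,0],[0,0,0]],[0,[0,0,0],[0,0,0]],[0,[0,0,0],[0,0,0]],[0,[0,0,0],[0,0,0]]]'
python3 lv.py 27 0.0 40
```

```text
time_s: 28.07
ee_pos: [502.2, -30.5, 63.5]
ee_rot: [-90.4, -0.4, -109.6]
force: [0.8, -0.2, 0.3]
gripper_width: 0.8
box frame TCP [-43.1  30.2  63.5] F [ 0.8 -0.2  0.3] rot [ -90.4   -0.4 -109.6] 28.0667
```

View pics/s27.png

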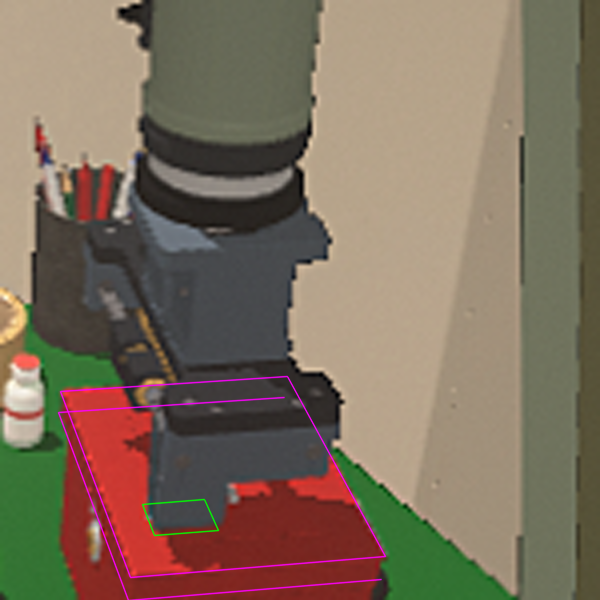

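```bash
python3 -m handwheel '[[0,[0,0.5,0],[0,0,0]],[0,[0,0.5,0],[0,0,0]],[0,[0,0.5,0],[0,0,0]],[0,[0,0.5,0],[0,0,0]],[0,[0,0.5,0],[0,0,0]],[0,[0,0.5,0],[0,0,0]],[0,[0,0,0],[0,0,0]],[0,[0,0,0],[0,0,0]],[0,[0,0,0],[0,0,0]],[0,[0,0,0],[0,0,0]]]'
python3 lv.py 28 0.0 40
```

```text
time_s: 29.0
ee_pos: [502.3, -30.4, 61.1]
ee_rot: [-90.3, -0.4, -109.6]
force: [-1.6, 0.6, 5.2]
gripper_width: 0.6
box frame TCP [-43.   30.3  61.1] F [-1.6  0.6  5.2] rot [ -90.3   -0.4 -109.6] 29.0
```

```bash
python3 -m handwheel '[[0,[0,0.5,0],[0,0,0]],[0,[0,0.5,0],[0,0,0]],[0,[0,0.5,0],[0,0,0]],[0,[0,0.5,0],[0,0,0]],[0,[0,0,0],[0,0,0]],[0,[0,0,0],[0,0,0]],[0,[0,0,0],[0,0,0]],[0,[0,0,0],[0,0,0]],[0,[0,0,0],[0,0,0]],[0,[0,0,0],[0,0,0]]]'
python3 lv.py 29 0.0 40
```

```text
time_s: 29.93
ee_pos: [502.4, -30.4, 60.9]
ee_rot: [-90.3, -0.4, -109.6]
force: [-5.1, 0.9, 18.1]
gripper_width: 0.6
box frame TCP [-42.9  30.4  60.9] F [-5.1  0.9 18.1] rot [ -90.3   -0.4 -109.6] 29.9333
```

```bash
python3 -m handwheel '[[0,[0,-3,0],[0,0,0]],[0,[0,-8,0],[0,0,0]],[0,[0,-15,0],[0,0,0]],[0,[0,-20,0],[0,0,0]],[0,[0,-25,0],[0,0,0]],[0,[0,-25,-10],[0,0,0]],[0,[0,-20,-25],[0,0,0]],[0,[0,-15,-30],[0,0,0]],[0,[0,-5,-30],[0,0,0]],[0,[0,0,-15],[0,0,0]]]'
python3 lv.py 30 0.0 40
python3 - <<'E'
from h import *
crop("scene","s31.png",0,0,640,400,1.2)
crop("top","t31.png",120,40,340,340,1.75)
E
```

```text
time_s: 30.87
ee_pos: [397.6, 7.7, 196.5]
ee_rot: [-90.3, -0.4, -109.6]
force: [0.0, -0.8, 0.2]
gripper_width: 0.3
box frame TCP [-154.3   31.2  196.5] F [ 0.  -0.8  0.2] rot [ -90.3   -0.4 -109.6] 30.8667
```

View pics/s30.png

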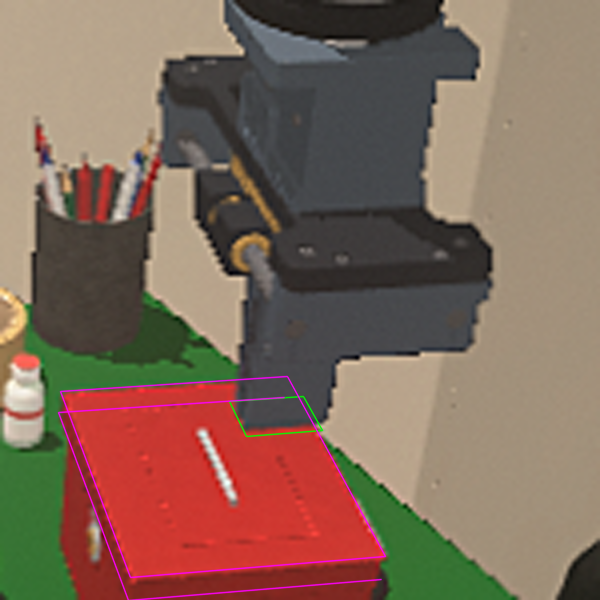

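View pics/s31.png

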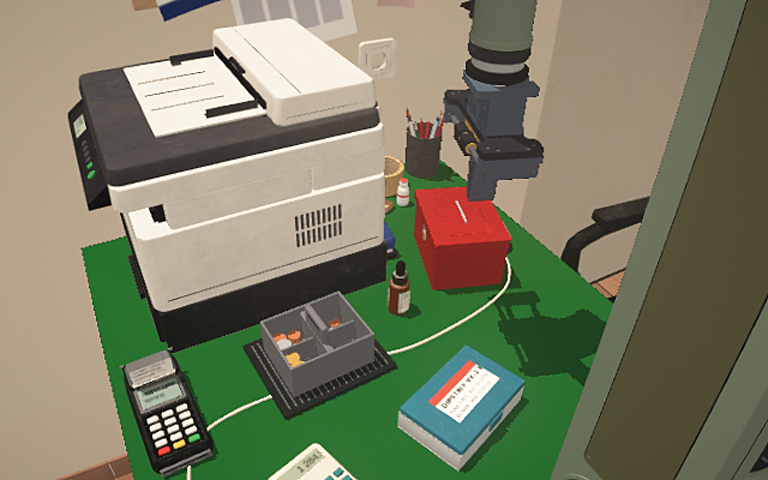

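View pics/t31.png

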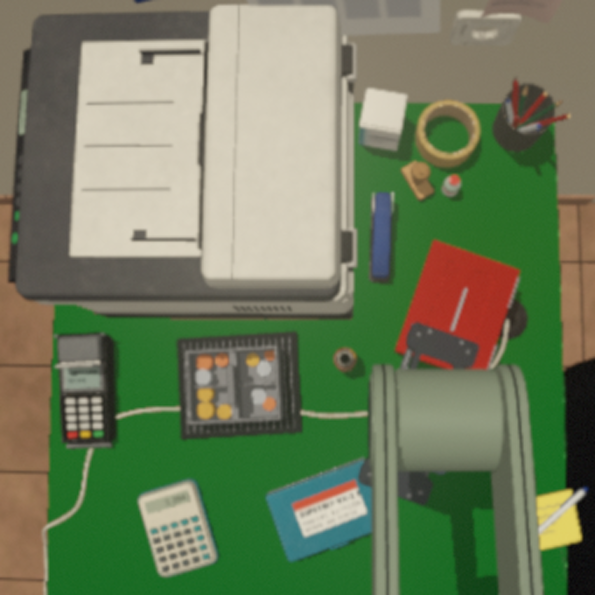

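```bash
python3 - <<'E'
from h import *
a=cv2.imread("pics/top0.png").astype(int);b=env.grab_frame("top")[:,:,::-1].astype(int)
for n,(x,y) in dict(bottle=(317,245),stapler=(338,174),vial=(378,146)).items():
    print(n,abs(a[y-15:y+15,x-9:x+9]-b[y-15:y+15,x-9:x+9]).mean().round(1))
for l in ["dropper_bottle","stapler","vial","coin_tray","count_mat"]:
    for d in env.masks_of("top",l)[:1]:print(l,round(d["p"],2),np.round(d["location"],1))
print(env.state()["force"].round(1)); env.job_done()
E
```

```text
bottle 2.0
stapler 2.2
vial 2.1
dropper_bottle 0.43 [317.4 246.3]
stapler 0.83 [338.9 175.5]
coin_tray 0.79 [251.7 258.7]
count_mat 0.66 [280.2 261.2]
[-0.   0.5 -0.2]
the job is handed in; nothing more can be done
```

I levelled the coin tray inside the cash box and lifted it out without touching the rims. I then set it down flat in the middle of the counting mat, and after that pushed the lid shut with the carton still inside. I handed the job in at about 31 s.

**Last checks:**
- **Tray:** it matches the expected outline for sitting flat on the mat, centred to within a few millimetres. The set-down contact was about 10 N. I set it a quarter turn round from how it sat in the box, with its length along the mat's longer side.
- **Lid:** it matches the fully shut outline. On the last press it stopped dead while the force rose to 18 N.
- **Carton:** it was seen lying in the box just before the lid closed; nothing was moved into or out of the box after that.
- **Bottle, stapler and vial:** the picture around each is unchanged from the start.
- **Arm:** it was clear of everything, with near-zero force.

**What disagreed:**
- **Fingertips:** they sat about 30 to 40 mm short of the reported tool position. My first close missed the grip plate, so I went deeper by camera and touch and gripped it on the next tries.
- **Detections:** in the last check the vial was not reported and the bottle scored low (0.43). For the vial I relied on the picture comparison alone.

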